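# Set up the bench code reader for its morning check

### The arm

A 6-joint arm with a two-finger parallel gripper is mounted at the origin on a cart in front of the work surface, level with it; the furniture and walls round the work are solid. World frame = base frame: x ahead of the robot, y to its left, z up, the work surface at z = 0. Lengths are in m, angles in rad, forces in N, time in s.
With the tool pointing down it reaches from about 0.35 to 0.975 m from the base axis. Payload 17.4 kg.
Tool frame: the origin (TCP) lies on the centre line of the jaws, within the pads' length; the fingertips stand 25 mm ahead of it and the grasp point (between the pads) lies 6 mm ahead of it; y points along the fingers, z is the direction in which the jaws open and shut, and the axes are right-handed (so a half turn about y gives the same grasp; the last joint's range is limited). The gripper opens to 85 mm and grips with 20 to 120 N. Pads are 22 mm wide; open, the fingers measure 114 mm over their backs; the gripper's body (76 mm by 85 mm) begins 54 mm behind the grasp point. The pads swing forward as they close: fully open they stand 13 mm farther back than shut.
Start: joints at [-1.315, 0.116, 1.442, -0, 1.584, -0.038], TCP at [0.195, -0.646, 0.235] pointing down, gripper open.
Joint ranges: [-2.83, 2.83], [-0.83, 2.19], [0.07, 2.5], [-1.14, 4.28], [0.01, 3], [-2.97, 2.97]. Speed limits (rad/s): [1.89, 1.89, 2.22, 3.14, 3.14, 3.14].

### API

Orientations are given as [roll, pitch, yaw] about the fixed x, y, z axes, in that order (R = Rz(yaw) Ry(pitch) Rx(roll)).
In Python, from bench import telemetry, imaging, close_job gives the robot as it stands.
- The arm moves only by the tool move_arm, never from a script. Its argument "commands" is a list of rows, each a list of 7 numbers: the turn, a rotation vector about the tool's x, y, z in units of 0.12 rad (1.0 is 0.12 rad), then the shift along the tool's x, y, z in units of 3 cm (1.0 is 3 cm), then the finger opening in mm, from 0 to 85.4. In form: [[rx, ry, rz, tx, ty, tz, hand], ...]. A call has 1 to 20 rows; each row shifts and turns the pose as measured when the row begins, along the tool's axes as they then stand; what a row does not reach is not made up. A row lasts 1/12 s, in which the tool goes at most 41.7 mm and 7.16 degrees, less where a joint would pass 70% of its speed; a pose out of reach is approached as far as the arm can. A call with a number of a shift or a turn outside -1 to 1 is refused whole. A call with a gripper value outside its range is refused whole. The fingers move at their own pace and stop on an object; "squeeze" is the grip in N (left out, the last holds). Time passes only in rows, so rows that do not move let the fingers close. It gives the time, the measured TCP pose, the force and the opening at its end, in the units of the state.
- telemetry.sense(): the state, without advancing time (a new reading comes with each control period).
- imaging.snapshot(name): name is "scene" or "side" or "wrist"; returns (picture, depth): 420x560x3 uint8, blue, green, red; 420x560 float32, m along the optical axis (not along the pixel's ray), 0 where there is no reading.
- imaging.camera_info(name): a dict with "mtx" (3x3 intrinsics, pixels), "D" ([k1, k2, p1, p2, k3] as OpenCV has them; the pictures are not rectified), "camera_from_world" (4x4, takes a point from world to camera coordinates). Camera axes: x right, y down, z forward; pixel columns grow to the right and rows downward; lengths in m; the calibration is good to about 2 mm. A picture is of the moment at which its call begins: read the wrist's pose just before it. camera_info takes no time and is no camera call; for the wrist camera it gives the pose at the moment of the call.
- close_job(): hands the job in, once; it reports no verdict.
The state is a dict: "clock": time; "joint_positions": joint angles; "qd": joint speeds; "joint_torque": joint torques, N m; "position": TCP position; "orientation": TCP orientation; "ft_force": force on the tool from outside, world axes, zero at the start; "ft_torque": the same for the moment, N m; "width": opening from 0.0 (shut) to 1.0 (fully open).
Only numpy, scipy, OpenCV 4.12 (cv2) and the standard library are available. Lean on these libraries where they do the work, as an engineer would, in place of code of your own. Each camera call takes 0.05 s, during which the arm holds its last target.

### The job

Set up the code reader for its morning check: press the check tile, code side up, fully home into its foam pocket in front of the reader (the stepped corner fits only one way round). Also tilt the reader head forward on its stiff hinge so that, let go, it stays with its white pointer on the red set-mark; the head springs back a little when released, so check and correct it. Leave the set-mark where it is and do not disturb the other things on the bench.

Things in the scene. Friction and masses are not known exactly. Their poses are not given: they have to be found in the camera images.
- tile_center (a point): Centre (half-way up) of the loose check tile, a flat block 70 x 46 x 19 mm (its x, y, z), about 0.12 kg, black below with a white top carrying a black square dot code. It lies on the bench with the code side (+z) up. Grasp it across its 46 mm width (its y), mid-length. Its +x, +y corner is stepped: a 13 x 13 mm square is missing.
- tile_notch (a point): Inner corner of the tile's stepped corner, +22 mm in x and +10 mm in y from tile_center, half-way up.
- nest_center (a point): Where tile_center lies when the tile is home in the foam nest, 30.5 mm above the bench; axes as the home tile's, x pointing to the reader post. The nest is a black foam block 116 x 132 mm (x, y), top 38 mm above the bench, lined yellow. Pocket floor 17 mm below the foam's top: the home tile's face ends 2 mm above the foam.
- nest_key (a point): Inner corner of the square foam key in the pocket's +x, +y corner, where tile_notch lies when home. The tile has 1.5 mm of play on each side in y. In x two springy foam lips grip its ends (1 mm tight each, rounded 5 mm at the top), so it does not drop in by itself: press it down with some 5 to 20 N, and if one end stands proud, press there.
- nest_scoop (a point): Middle of the left one of two finger scoops in the foam (at +y and, mirrored, at -y of the pocket), 39 mm from nest_center in y. Each is 40 mm long in x, reaches from the pocket 28 mm out in y and 26 mm down from the foam's top, so the fingers may hold the tile across its width while it goes in.
- reader_stand: The reader's grey base plate, 256 x 156 x 8 mm (x, y, z), fixed to the bench; origin under its centre. Foam nest on its front half (-x), 60 mm from the origin; column and yoke with the tilting head on its rear half (+x). x points from nest to column, y along the head's hinge line, z up.
- reader_pivot (a point): Middle of the head's level hinge line, 165 mm above the bench and 145 mm from nest_center along the stand's x; axes of the stand. The air behind the head (+x) is free for at least 80 mm. The yoke ears end 13 mm above the hinge line.
- head_middle (a point): Middle of the reader head, 45 mm from reader_pivot along the head's z. A light grey flat box with a dark window in front (-x): 26 mm thick (x), 98 mm wide (y), from 17 mm below to 95 mm above the hinge line. Upright, its axes are the stand's; leaning forward over the nest tips its z towards the stand's -x. It starts leaning back, away from the nest.
- head_back (a point): Middle of the head's smooth back face, 60 mm above the hinge line along the head's z, axes of the head: a place to push forward with shut fingers from above. The hinge slips at about 0.3 N m, through a springy bracket: the bracket gives first and after release the head springs back by some 0.08 to 0.2 rad, then stays. Forward stop about 0.85 rad.
- pointer_tip (a point): White pointer on the head's left (+y) flank, in the head's mid-plane, 70 mm above the hinge line along the head's z and 65 mm left of its middle; axes of the head.
- mark_tip (a point): Red set-mark, a clip on the rim of the quadrant scale (64 mm radius about the hinge line, 76 mm left of the head's middle). It stands forward of upright. Its z points from the hinge line to the mark: the head is right when its own z is parallel to this z. It slips if knocked (about 2 N): leave it alone.
- label_roll: Bystander: the white roll of labels nearest the reader, 66 mm across, 40 mm high; origin under its centre.
- mug: Bystander: green mug, 86 mm across, 96 mm high; origin under its centre.
- glue_jar: Bystander: the red-capped glue jar nearest the tile, 56 mm across, 95 mm high; origin under its centre.
Things that resemble listed ones, but are neither listed nor needed, are in the scene too. Several things look just like the part that bears tile_center: the one meant starts farthest from the robot's base.

How it is judged:
At the end, for the whole second after the job is handed in: The tile lies home in the pocket, code side up and the right way round (centre within 4 mm, not more than 2 mm above its seat, level within 0.07 rad); the head, released, stays parallel to the set-mark's direction within 0.06 rad (horizontal distance between tile_center and nest_center below 0.004 m and z of tile_center in the frame of nest_center below 0.002 m and distance between tile_notch and nest_key below 0.005 m and angle between tile_center's own z axis and vertical below 0.07 rad and angle between the z axis of head_middle and the z axis of mark_tip, either way round below 0.06 rad and contact force between the fingers and anything else below 0.1 N); the robot touches nothing.
It fails at once if the set-mark is pushed out of place (4 mm) (distance of mark_tip from where it was at the start of the episode above 0.004 m).
It fails at once if a bystander is moved by more than 20 mm (distance of any of label_roll, glue_jar, mug from where it was at the start of the episode above 0.02 m).
It also fails if it takes over 72 s, if anything falls off the work surface, if the arm or the gripper's body presses on something with over 40 N, if the wrist force passes 120 N, or if a joint passes its speed limit or range.

## Working session

There is one attempt and no reset: what is moved stays moved. The work goes in short steps, Python scripts to look and compute and a tool call to move; the robot and the scene stay as the last step left them, time stands still between calls to the robot, and variables do not carry over. Pictures are saved under pics/ and viewed, and the job is handed in when it is done.

Besides the shell and the picture viewer there is one more tool, called as name(argument=value, ...), one argument or row to a line, values as JSON. move_arm: Moves the arm, as the interface text tells. Its arguments: {"type":"object","properties":{"commands":{"type":"array"},"squeeze":{"type":"number"}},"required":["commands"]}

```bash
ls; mkdir -p pics; python3 - <<'E'
from bench import telemetry, imaging
import cv2,numpy as np
np.set_printoptions(precision=4,suppress=True)
s=telemetry.sense();print({k:np.round(v,3) for k,v in s.items()})
for n in("scene","side","wrist"):
    i=imaging.camera_info(n);p,d=imaging.snapshot(n)
    cv2.imwrite(f"pics/{n}0.png",p);np.savez(f"{n}0.npz",p=p,d=d,**i)
    print(n,i)
E
```

```text
pics
{'clock': np.float64(0.0), 'joint_positions': array([-1.315,  0.116,  1.442,  0.   ,  1.584, -0.038]), 'qd': array([ 0.001,  0.002, -0.   ,  0.001, -0.   ,  0.001]), 'joint_torque': array([  0.001, -73.199, -63.249,   0.   ,   0.006,   0.   ]), 'position': array([ 0.195, -0.646,  0.234]), 'orientation': array([-1.572,  0.   , -2.848]), 'ft_force': array([ 0.246,  0.117, -0.07 ]), 'ft_torque': array([ 0.033, -0.022, -0.007]), 'width': np.float64(0.999)}
scene {'mtx': array([[528.0722,   0.    , 278.2789],
       [  0.    , 528.0722, 213.5408],
       [  0.    ,   0.    ,   1.    ]]), 'D': array([-0.1524,  0.    ,  0.    ,  0.    ,  0.    ]), 'camera_from_world': array([[-0.7207, -0.6932, -0.0088,  0.3705],
       [-0.3826,  0.4083, -0.8288,  0.3324],
       [ 0.5781, -0.594 , -0.5595,  1.017 ],
       [ 0.    ,  0.    ,  0.    ,  1.    ]])}
side {'mtx': array([[544.8332,   0.    , 281.8086],
       [  0.    , 544.8332, 206.4068],
       [  0.    ,   0.    ,   1.    ]]), 'D': array([-0.1823,  0.    ,  0.    ,  0.    ,  0.    ]), 'camera_from_world': array([[ 0.9915, -0.1299,  0.0125, -0.4821],
       [-0.0428, -0.414 , -0.9093,  0.1677],
       [ 0.1232,  0.901 , -0.416 ,  1.4577],
       [ 0.    ,  0.    ,  0.    ,  1.    ]])}
wrist {'mtx': array([[322.6072,   0.    , 285.6624],
       [  0.    , 322.6072, 213.9426],
       [  0.    ,   0.    ,   1.    ]]), 'D': array([-0.0751,  0.    ,  0.    ,  0.    ,  0.    ]), 'camera_from_world': array([[ 0.288 , -0.9576, -0.0011, -0.6752],
       [-0.9215, -0.2774,  0.2718, -0.0336],
       [-0.2606, -0.0773, -0.9623,  0.3792],
       [ 0.    ,  0.    ,  0.    ,  1.    ]])}
```

View pics/scene0.png

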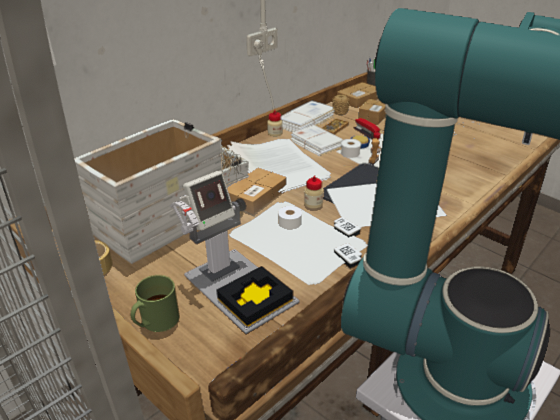

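View pics/side0.png

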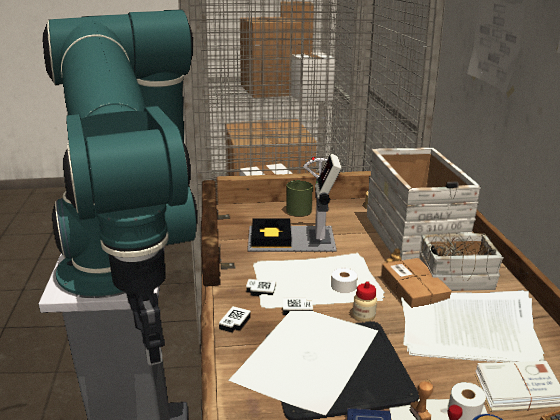

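View pics/wrist0.png

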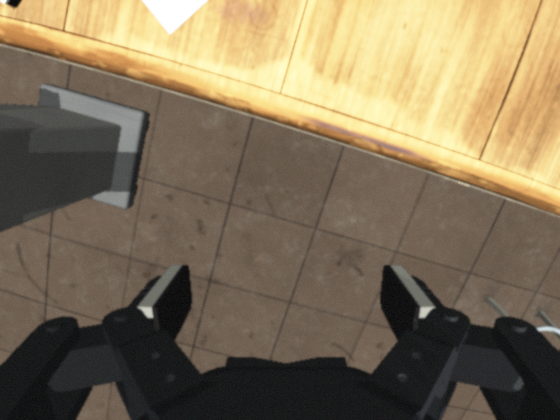

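Scene: the nest is at (255,297) and the head at (210,205). Tile candidates in the side view are (262,287), (298,304) and (235,318), with a jar at (365,300), a roll at (344,279) and a mug at (299,197). Next I measure them.

```bash
cat > h.py <<'E'
import numpy as np,cv2
np.set_printoptions(precision=4,suppress=True)
def load(n): return dict(np.load(n+".npz"))
def ray(i,uv):
    uv=np.array(uv,float).reshape(-1,1,2)
    n=cv2.undistortPoints(uv,i["mtx"],i["D"])[:,0]
    T=i["camera_from_world"];R=T[:3,:3];c=-R.T@T[:3,3]
    d=np.c_[n,np.ones(len(n))]@R
    return c,d
def plane(i,uv,z):
    c,d=ray(i,uv);return c+d*((z-c[2])/d[:,2])[:,None]
def pt(i,uv):  # by depth
    c,d=ray(i,uv);D=i["d"];return np.array([c+dd*D[int(round(v)),int(round(u))] for dd,(u,v) in zip(d,uv)])
def proj(i,P):
    T=i["camera_from_world"];P=np.array(P,float).reshape(-1,3)
    r,_=cv2.Rodrigues(T[:3,:3]);return cv2.projectPoints(P,r,T[:3,3],i["mtx"],i["D"])[0][:,0]
def tri(i1,p1,i2,p2):
    c1,d1=ray(i1,[p1]);c2,d2=ray(i2,[p2]);d1=d1[0];d2=d2[0]
    A=np.c_[d1,-d2];s=np.linalg.lstsq(A,c2-c1,rcond=None)[0]
    a=c1+s[0]*d1;b=c2+s[1]*d2;return (a+b)/2,np.linalg.norm(a-b)
E
python3 - <<'E'
from h import *
S=load("side0");C=load("scene0")
print("tiles",plane(S,[(262,287),(298,303),(235,317)],.019), np.linalg.norm(plane(S,[(262,287),(298,303),(235,317)],.019)[:,:2],axis=1))
print("scene tiles",plane(C,[(347,227),(348,252)],.019))
print("nest",plane(C,[(255,297)],.03),plane(S,[(270,232)],.03))
print("roll,jar,mug",plane(S,[(344,279)],.04),plane(S,[(365,315)],.03),plane(S,[(299,197)],.05))
cv2.imwrite("pics/s_t.png",cv2.resize(S["p"][260:340,200:320],None,fx=6,fy=6,interpolation=cv2.INTER_CUBIC))
cv2.imwrite("pics/s_r.png",cv2.resize(S["p"][140:260,240:360],None,fx=5,fy=5,interpolation=cv2.INTER_CUBIC))
cv2.imwrite("pics/c_r.png",cv2.resize(C["p"][165:335,165:305],None,fx=3.5,fy=3.5,interpolation=cv2.INTER_CUBIC))
E
```

```text
tiles [[ 0.4146 -0.1647  0.019 ]
 [ 0.493  -0.2436  0.019 ]
 [ 0.3408 -0.2835  0.019 ]] [0.4461 0.5499 0.4432]
scene tiles [[ 0.4818 -0.2348  0.019 ]
 [ 0.4128 -0.1499  0.019 ]]
nest [[0.4566 0.135  0.03  ]] [[0.4652 0.1095 0.03  ]]
roll,jar,mug [[ 0.6181 -0.1839  0.04  ]] [[ 0.6349 -0.3256  0.03  ]] [[0.5831 0.3097 0.05  ]]
```

View pics/s_t.png

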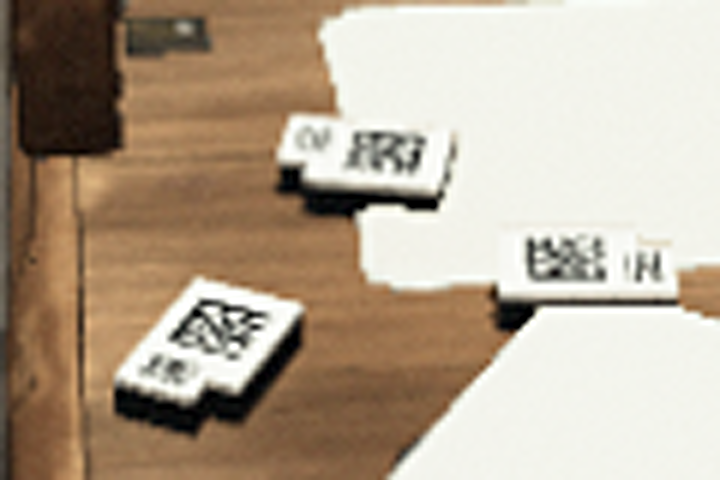

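View pics/s_r.png

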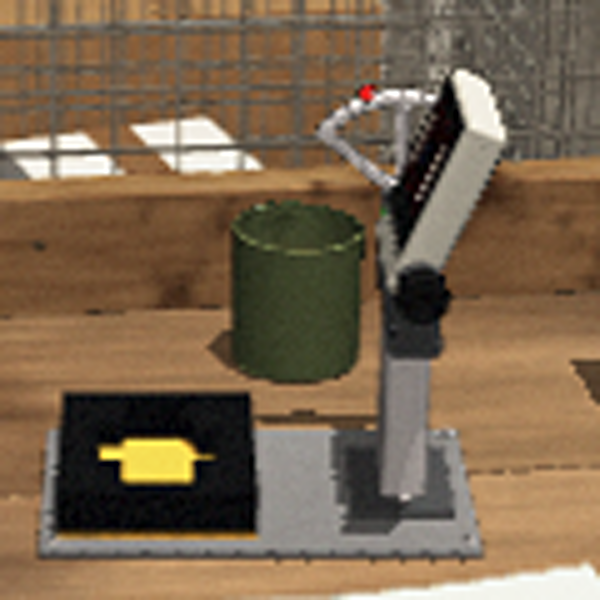

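View pics/c_r.png

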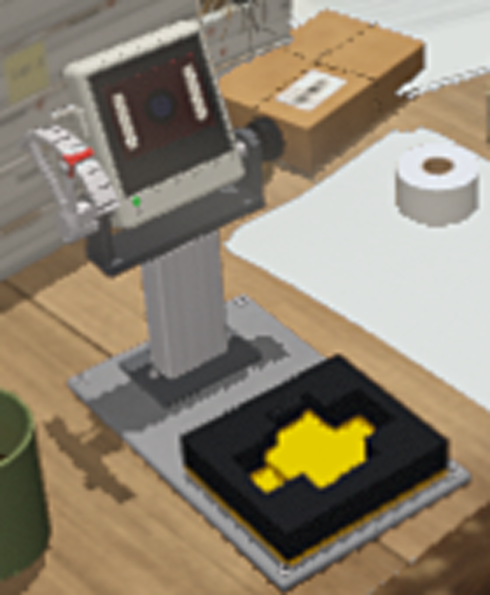

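```bash
cat >> h.py <<'E'
from scipy.spatial.transform import Rotation as Ro
def st():
    from bench import telemetry
    s=telemetry.sense();s["R"]=Ro.from_euler("xyz",s["orientation"]).as_matrix();return s
def snap(n,name):
    from bench import imaging
    i=imaging.camera_info(n);p,d=imaging.snapshot(n)
    cv2.imwrite(f"pics/{name}.png",p);np.savez(name+".npz",p=p,d=d,**i);i.update(p=p,d=d);return i
def to(P,yaw=None,Rt=None,s=None):
    """units: turn first (tool axes), then shift in the turned tool axes"""
    s=s or st()
    if Rt is None: Rt=Ro.from_euler("xyz",[-np.pi/2,0,yaw]).as_matrix()
    turn=Ro.from_matrix(s["R"].T@Rt).as_rotvec()/.12
    print("pos",s["position"],"rpy",s["orientation"],"F",s["ft_force"],"w",s["width"],"t",s["clock"])
    print(" turn units",turn," shift units now-axes",s["R"].T@(np.array(P)-s["position"])/.03," target-axes",Rt.T@(np.array(P)-s["position"])/.03)
E
python3 - <<'E'
from h import *
s=st();W=load("wrist0");T=W["camera_from_world"];c=-T[:3,:3].T@T[:3,3]
print("cam in tool",s["R"].T@(c-s["position"]),"axes in tool\n",s["R"].T@T[:3,:3].T)
S=load("side0")
# tile corners from crop (x/6+200,y/6+260)
k=[(502,298),(505,228),(640,235),(678,298)]
print(plane(S,[(x/6+200,y/6+260) for x,y in k],.019))
C=load("scene0");
cv2.imwrite("pics/c_t.png",cv2.resize(C["p"][205:275,310:390],None,fx=7,fy=7,interpolation=cv2.INTER_CUBIC))
E
```

```text
cam in tool [-0.0696 -0.1393  0.0008] axes in tool
 [[ 0.0017  0.9623  0.2719]
 [ 0.0001 -0.2719  0.9623]
 [ 1.     -0.0016 -0.0006]]
[[ 0.4554 -0.2668  0.019 ]
 [ 0.4631 -0.2189  0.019 ]
 [ 0.5163 -0.2301  0.019 ]
 [ 0.5237 -0.2748  0.019 ]]
```

View pics/c_t.png

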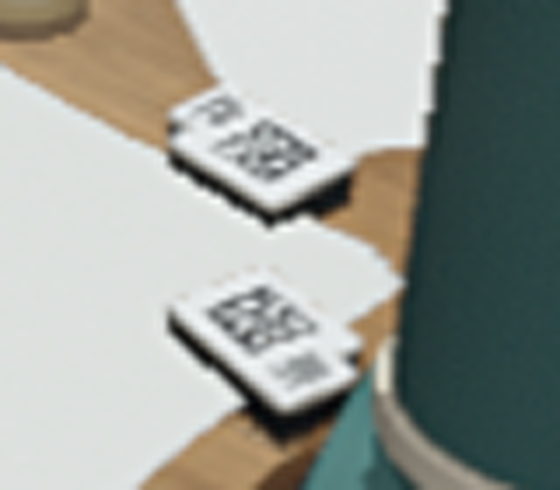

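Scene crop: the tile's notch is on its left side at (170,130), which is world +x +y. The farthest tile, at range 0.55 m (side pixel 298,304), is the one I want. I'll move above it.

```bash
python3 - <<'E'
from h import *
to([.49,-.245,.235],yaw=3.04)
E
```

```text
pos [ 0.1954 -0.6459  0.234 ] rpy [-1.5717  0.     -2.8478] F [ 0.1113  0.1691 -0.5795] w 0.9972773604698348 t 0.15
 turn units [0.0078 3.2953 0.0012]  shift units now-axes [-13.2688  -0.0237  -9.9477]  target-axes [ -8.4129  -0.0336 -14.2913]
```

move_arm(
  commands=[
    [0,0.82,0,0,0,0,85],
    [0,0.82,0,0,0,0,85],
    [0,0.82,0,0,0,0,85],
    [0,0.82,0,0,0,0,85],
    [0,0,0,-0.53,0,-0.9,85],
    [0,0,0,-0.53,0,-0.9,85],
    [0,0,0,-0.53,0,-0.9,85],
    [0,0,0,-0.53,0,-0.9,85],
    [0,0,0,-0.53,0,-0.9,85],
    [0,0,0,-0.53,0,-0.9,85],
    [0,0,0,-0.53,0,-0.9,85],
    [0,0,0,-0.53,0,-0.9,85],
    [0,0,0,-0.53,0,-0.9,85],
    [0,0,0,-0.53,0,-0.9,85],
    [0,0,0,-0.53,0,-0.9,85],
    [0,0,0,-0.53,0,-0.9,85],
    [0,0,0,-0.53,0,-0.9,85],
    [0,0,0,-0.53,0,-0.9,85],
    [0,0,0,-0.53,0,-0.9,85],
    [0,0,0,-0.5,0,-0.8,85],
  ],
)

```text
clock: 1.82
position: [0.5064, -0.2338, 0.2293]
orientation: [-1.578, -0.005, 3.013]
ft_force: [-0.4, 0.1, -0.4]
width: 0.995
```

```bash
python3 - <<'E'
from h import *
to([.49,-.245,.235],yaw=3.04)
W=snap("wrist","w1");snap("scene","c1")
E
```

```text
pos [ 0.5064 -0.2338  0.2293] rpy [-1.5779 -0.0047  3.0133] F [-0.4163  0.0669 -0.3607] w 0.9953376825593833 t 1.8167
 turn units [ 0.06   -0.223   0.0388]  shift units now-axes [ 0.4947 -0.1895  0.438 ]  target-axes [ 0.5054 -0.1887  0.4259]
```

View pics/w1.png

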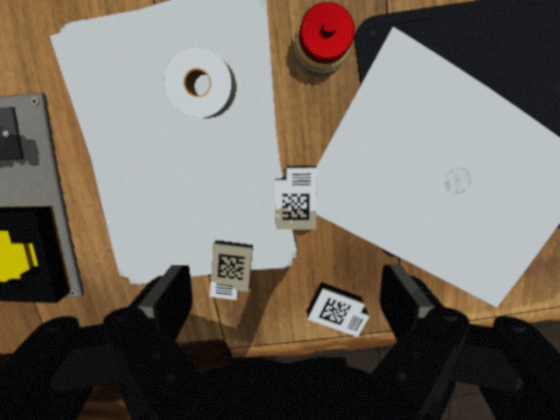

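View pics/c1.png

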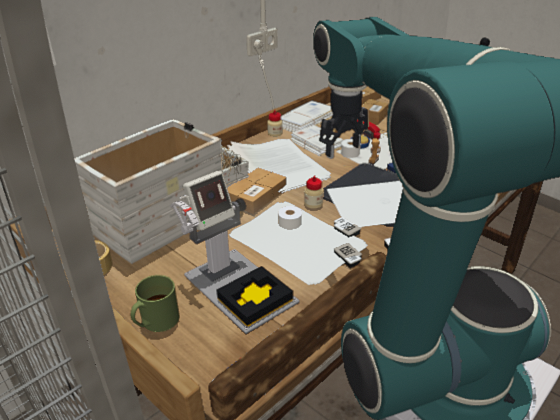

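Wrist: the wanted tile is at (296,200), with notch at top left (image up = world +x, left = +y). The others are at (232,268) and (338,310), both nearer the base.

```bash
python3 - <<'E'
from h import *
W=load("w1")
cv2.imwrite("pics/w1c.png",cv2.resize(W["p"][155:240,260:330],None,fx=7,fy=7,interpolation=cv2.INTER_CUBIC))
cv2.imwrite("pics/w1n.png",cv2.resize(W["p"][80:310,0:90],None,fx=2.5,fy=2.5,interpolation=cv2.INTER_CUBIC))
k=[(338,310),(232,268),(296,200)]
P=plane(W,k,.019);print(P,np.linalg.norm(P[:,:2],axis=1))
# depth-based height around tile
c,d=ray(W,[(296,205)]);print(pt(W,[(296,205),(303,180),(300,245),(290,255)]))
E
```

```text
[[ 0.3454 -0.2772  0.019 ]
 [ 0.4186 -0.1568  0.019 ]
 [ 0.4914 -0.2423  0.019 ]] [0.4429 0.447  0.5479]
[[ 0.4857 -0.2416  0.0191]
 [ 0.5127 -0.2527  0.0189]
 [ 0.4298 -0.2402 -0.0005]
 [ 0.4201 -0.2266  0.0039]]
```

View pics/w1c.png

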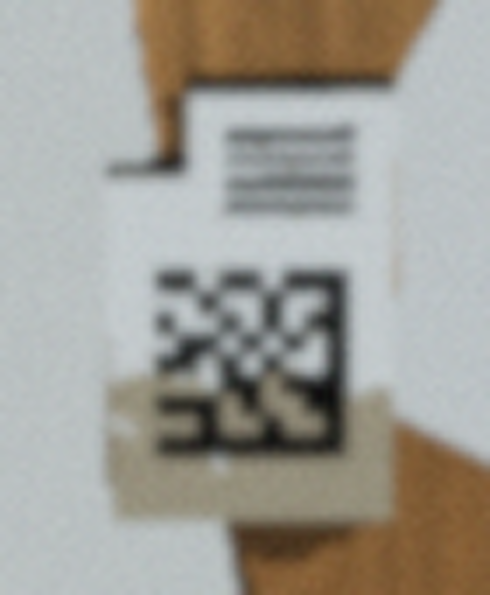

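```bash
python3 - <<'E'
from h import *
W=load("w1")
k=[(393,84),(185,166),(115,520),(393,520),(186,86),(108,170)]
P=plane(W,[(x/7+260-.4,y/7+155-.4) for x,y in k],.019);print(P)
tr,no,bl,br,tn,ln=P
print(np.linalg.norm(tr-br),np.linalg.norm(bl-br))
c=(tr+bl)/2
for a,b in((br,tr),(bl,ln)): v=b-a;print("yaw",np.arctan2(v[1],v[0]))
v=bl-br;print("yaw from y",np.arctan2(-v[0],v[1]));v=tn-tr;print(np.arctan2(-v[0],v[1]))
print("centre",c)
for y in(-.02,0,-.04,-.03):
    R=np.array([[np.cos(y),-np.sin(y)],[np.sin(y),np.cos(y)]]);print(y,no[:2]-R@[.022,.010], tr[:2]-R@[.035,-.023],br[:2]-R@[-.035,-.023],bl[:2]-R@[-.035,.023])
E
```

```text
[[ 0.5256 -0.268   0.019 ]
 [ 0.517  -0.2345  0.019 ]
 [ 0.4606 -0.2156  0.019 ]
 [ 0.4548 -0.2606  0.019 ]
 [ 0.5293 -0.2362  0.019 ]
 [ 0.5179 -0.2225  0.019 ]]
0.07112433498724022 0.0453675989098983
yaw -0.10499581644822574
yaw -0.119240653231024
yaw from y -0.12801757829867397
-0.11844163189533655
centre [ 0.4931 -0.2418  0.019 ]
-0.02 [ 0.4948 -0.244 ] [ 0.491  -0.2443] [ 0.4903 -0.2383] [ 0.4952 -0.2393]
0 [ 0.495  -0.2445] [ 0.4906 -0.245 ] [ 0.4898 -0.2376] [ 0.4956 -0.2386]
-0.04 [ 0.4946 -0.2436] [ 0.4915 -0.2437] [ 0.4907 -0.239 ] [ 0.4947 -0.24  ]
-0.03 [ 0.4947 -0.2438] [ 0.4913 -0.244 ] [ 0.4905 -0.2387] [ 0.4949 -0.2396]
```

View pics/w1n.png

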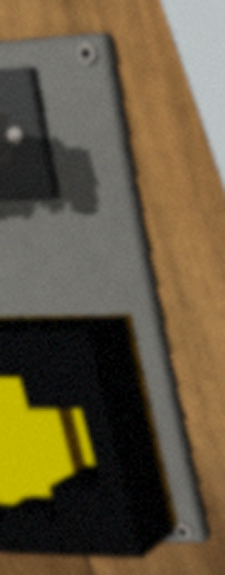

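```bash
python3 - <<'E'
from h import *
to([.493,-.242,.06],yaw=3.024)
W=load("w1")
P=pt(W,[(328,35),(190,75)]);print(P)
E
```

```text
pos [ 0.5073 -0.2327  0.2291] rpy [-1.5787 -0.0049  3.0163] F [0.3028 0.0765 0.0028] w 0.9935341089058536 t 1.9167
 turn units [ 0.0657 -0.0646  0.0405]  shift units now-axes [0.4074 5.6353 0.4105]  target-axes [0.4378 5.6363 0.3628]
[[ 0.6398 -0.2849  0.0856]
 [ 0.6344 -0.1535  0.0291]]
```

move_arm(
  commands=[
    [0.07,-0.06,0.04,0.22,0.6,0.2,65],
    [0,0,0,0.22,0.8,0.2,65],
    [0,0,0,0,0.9,0,65],
    [0,0,0,0,0.9,0,65],
    [0,0,0,0,0.9,0,65],
    [0,0,0,0,0.9,0,65],
    [0,0,0,0,0.6,0,65],
    [0,0,0,0,0,0,65],
  ],
)

```text
clock: 2.58
position: [0.4907, -0.245, 0.055]
orientation: [-1.568, 0.002, 3.026]
ft_force: [-0.2, 0.5, -0.3]
width: 0.765
```

```bash
python3 - <<'E'
from h import *
to([.493,-.242,.027],yaw=3.024)
W=snap("wrist","w2")
E
```

```text
pos [ 0.4907 -0.245   0.055 ] rpy [-1.5677  0.002   3.0262] F [-0.2381  0.4887 -0.2918] w 0.7650779331426851 t 2.5833
 turn units [-0.0262  0.0182 -0.0168]  shift units now-axes [-0.0611  0.9337 -0.1116]  target-axes [-0.0628  0.9339 -0.1088]
```

View pics/w2.png

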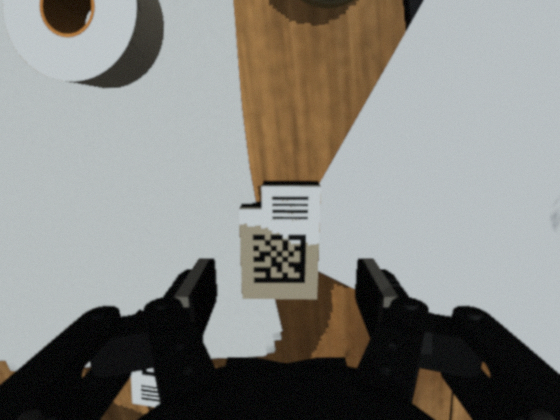

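The tile sits between the fingers: corners (320,183), (241,298), (318,298), notch (262,207). I'll re-measure it from here.

```bash
python3 - <<'E'
from h import *
W=load("w2")
P=plane(W,[(320,183),(318,299),(241,299),(262,207)],.019);print(P,(P[0]+P[2])/2)
R=Ro.from_euler("z",-.118).as_matrix();print(P[3]-R@[.022,.01,0])
E
```

```text
[[ 0.5263 -0.2687  0.019 ]
 [ 0.4547 -0.2612  0.019 ]
 [ 0.4603 -0.2142  0.019 ]
 [ 0.5166 -0.2351  0.019 ]] [ 0.4933 -0.2414  0.019 ]
[ 0.4935 -0.2424  0.019 ]
```

move_arm(
  commands=[
    [0,0,0,-0.09,0.45,-0.12,65],
    [0,0,0,0,0.45,0,65],
    [0,0,0,0,0,0,65],
    [0,0,0,0,0,0,30],
    [0,0,0,0,0,0,30],
    [0,0,0,0,0,0,30],
    [0,0,0,0,0,0,30],
    [0,0,0,0,0,0,30],
    [0,0,0,0,0,0,30],
  ],
  squeeze=40,
)

```text
clock: 3.38
position: [0.4971, -0.244, 0.0342]
orientation: [-1.564, 0.01, 3.026]
ft_force: [-0.5, -0.0, -0.7]
width: 0.346
```

```bash
python3 - <<'E'
from h import *
to([.493,-.242,.027],yaw=3.024)
E
```

```text
pos [ 0.4971 -0.244   0.0342] rpy [-1.5641  0.0104  3.0258] F [-0.4513 -0.0328 -0.6832] w 0.34594308072931795 t 3.3833
 turn units [-0.056   0.015  -0.0867]  shift units now-axes [ 0.1469  0.2367 -0.052 ]  target-axes [ 0.1445  0.2385 -0.0502]
```

```bash
python3 - <<'E'
from h import *
W=snap("wrist","w3")
E
```

```text
(no output)
```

View pics/w3.png

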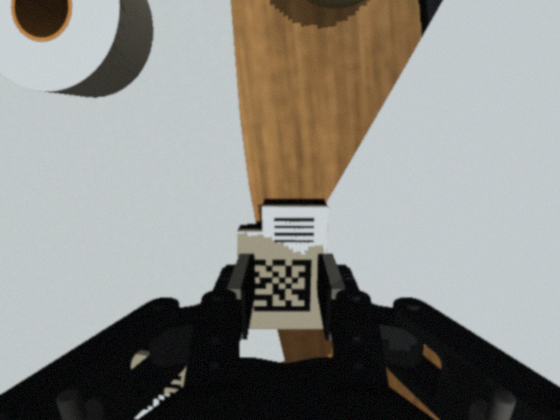

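```bash
python3 - <<'E'
from h import *
W=load("w3")
cv2.imwrite("pics/w3c.png",cv2.resize(W["p"][190:345,210:355],None,fx=4,fy=4,interpolation=cv2.INTER_CUBIC))
P=plane(W,[(328,201),(325,328),(262,222)],.019);print(P)
D=W["d"];print(pt(W,[(285,290),(248,260),(325,262),(240,262),(334,262),(248,270)]))
E
```

```text
[[ 0.5273 -0.269   0.019 ]
 [ 0.455  -0.2616  0.019 ]
 [ 0.5205 -0.2352  0.019 ]]
[[ 0.4817 -0.2422  0.0196]
 [ 0.5109 -0.2292  0.043 ]
 [ 0.5075 -0.2624  0.0467]
 [ 0.5115 -0.2261  0.0458]
 [ 0.5071 -0.2662  0.0468]
 [ 0.5105 -0.2302  0.0527]]
```

View pics/w3c.png

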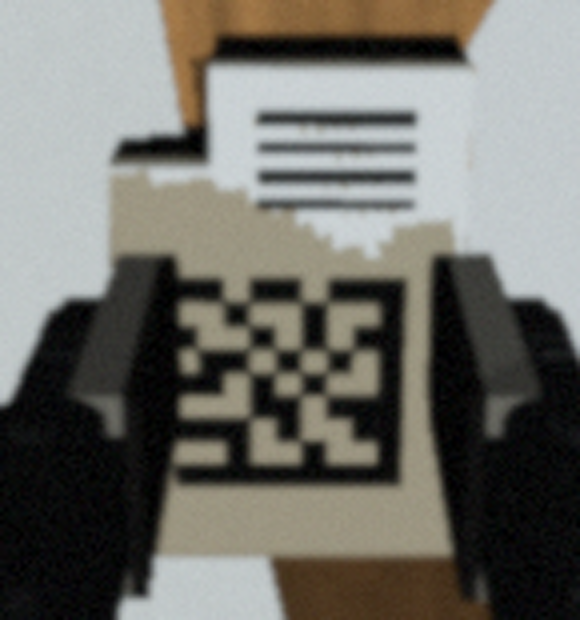

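The fingers shut just above the tile, and the tile has not moved. I'll open and go lower.

move_arm(
  commands=[
    [0,0,0,0,-0.2,0,65],
    [0,0,0,0,0,0,65],
    [0,0,0,0,0,0,65],
    [0,0,0,0,0,0,65],
  ],
)

```text
clock: 3.77
position: [0.4973, -0.2441, 0.0415]
orientation: [-1.564, 0.011, 3.026]
ft_force: [0.0, 0.6, -0.6]
width: 0.761
```

```bash
python3 - <<'E'
from h import *
to([.493,-.242,.025],yaw=3.024)
E
```

```text
pos [ 0.4973 -0.2441  0.0415] rpy [-1.5637  0.0114  3.0258] F [ 0.0222  0.6213 -0.5502] w 0.7613779167828724 t 3.7667
 turn units [-0.059   0.0148 -0.0948]  shift units now-axes [ 0.1576  0.5476 -0.0563]  target-axes [ 0.1515  0.5498 -0.0521]
```

move_arm(
  commands=[
    [-0.06,0,-0.1,0.15,0.3,-0.05,65],
    [0,0,0,0,0.3,0,65],
    [0,0,0,0,0,0,65],
    [0,0,0,0,0,0,65],
  ],
)

```text
clock: 4.1
position: [0.4923, -0.2418, 0.021]
orientation: [-1.572, -0.003, 3.026]
ft_force: [-0.8, -0.4, 0.7]
width: 0.761
```

```bash
python3 - <<'E'
from h import *
to([.493,-.242,.025],yaw=3.024)
E
```

```text
pos [ 0.4923 -0.2418  0.021 ] rpy [-1.5719 -0.0026  3.0258] F [-0.8294 -0.3821  0.7306] w 0.761189352775966 t 4.1
 turn units [0.0095 0.0151 0.0217]  shift units now-axes [-0.0233 -0.1337  0.0048]  target-axes [-0.0237 -0.1336  0.0049]
```

move_arm(
  commands=[
    [0,0,0,-0.02,-0.1,0,55],
    [0,0,0,0,0,0,50],
    [0,0,0,0,0,0,44],
    [0,0,0,0,0,0,38],
    [0,0,0,0,0,0,35],
    [0,0,0,0,0,0,35],
    [0,0,0,0,0,0,35],
  ],
)

```text
clock: 4.68
position: [0.4931, -0.2419, 0.0243]
orientation: [-1.572, -0.003, 3.026]
ft_force: [-0.1, -0.1, -0.0]
width: 0.407
```

```bash
python3 - <<'E'
from h import *
to([.493,-.242,.025],yaw=3.024)
W=snap("wrist","w4")
E
```

```text
pos [ 0.4931 -0.2419  0.0243] rpy [-1.572  -0.0028  3.0258] F [-0.1037 -0.0831 -0.0432] w 0.406609651815937 t 4.6833
 turn units [0.01   0.0149 0.0232]  shift units now-axes [ 0.0014 -0.025   0.0039]  target-axes [ 0.0013 -0.025   0.0039]
```

View pics/w4.png

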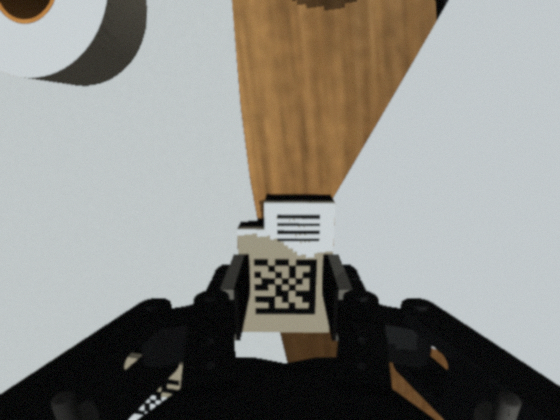

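```bash
python3 - <<'E'
from h import *
W=load("w4")
cv2.imwrite("pics/w4c.png",cv2.resize(W["p"][190:345,210:355],None,fx=4,fy=4,interpolation=cv2.INTER_CUBIC))
S=snap("side","s4")
cv2.imwrite("pics/s4c.png",cv2.resize(S["p"][240:340,230:370],None,fx=5,fy=5,interpolation=cv2.INTER_CUBIC))
for r in range(250,340,6):
    print(r,pt(W,[(240,r),(245,r),(325,r)])[:,[0,1,2]].ravel())
E
```

```text
250 [ 0.5068 -0.2218  0.0198  0.506  -0.2239  0.0185  0.5013 -0.2623  0.0182]
256 [ 0.5074 -0.2231  0.0289  0.5074 -0.2255  0.0295  0.5032 -0.2612  0.0294]
262 [ 0.5075 -0.2241  0.0358  0.5071 -0.2262  0.0354  0.5013 -0.2608  0.0317]
268 [ 0.5071 -0.2248  0.0412  0.5044 -0.2258  0.0357  0.4988 -0.2605  0.0325]
274 [ 0.5073 -0.2256  0.0471  0.5016 -0.2253  0.0358  0.4965 -0.2601  0.0337]
280 [ 0.5063 -0.2259  0.0504  0.4989 -0.225   0.0361  0.4935 -0.2599  0.0338]
286 [ 0.5044 -0.2258  0.0518  0.4971 -0.2249  0.0382  0.4913 -0.2596  0.035 ]
292 [ 0.502  -0.2254  0.052   0.4947 -0.2247  0.0392  0.4887 -0.2593  0.0358]
298 [ 0.4999 -0.2252  0.053   0.4927 -0.2246  0.0408  0.4861 -0.259   0.0365]
304 [ 0.4988 -0.2254  0.0556  0.4893 -0.2239  0.04    0.4835 -0.2587  0.0372]
310 [ 0.4967 -0.2251  0.0563  0.4871 -0.2237  0.0413  0.4687 -0.2596  0.0192]
316 [ 0.4952 -0.2251  0.0581  0.4859 -0.2239  0.044   0.4649 -0.2593  0.0189]
322 [ 0.492  -0.2245  0.0573  0.4665 -0.2178  0.0194  0.4614 -0.259   0.019 ]
328 [ 0.4903 -0.2244  0.0586  0.4631 -0.2173  0.0197  0.4574 -0.2588  0.0186]
334 [ 0.4881 -0.2241  0.0593  0.4503 -0.2137  0.0071  0.4395 -0.2595 -0.0003]
```

View pics/w4c.png

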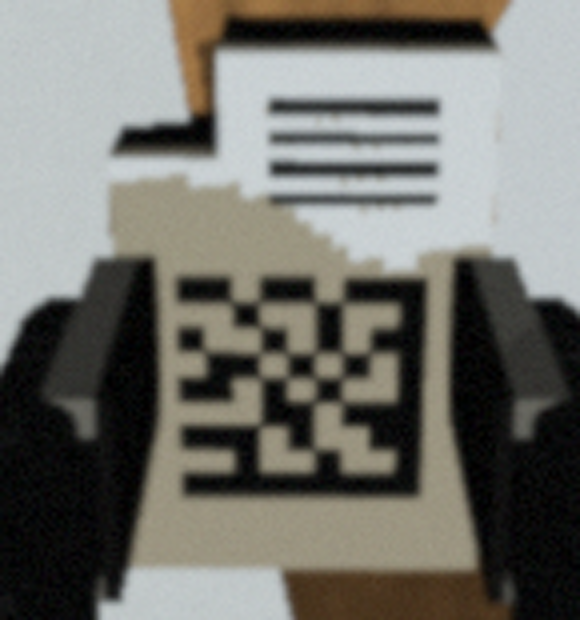

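View pics/s4c.png

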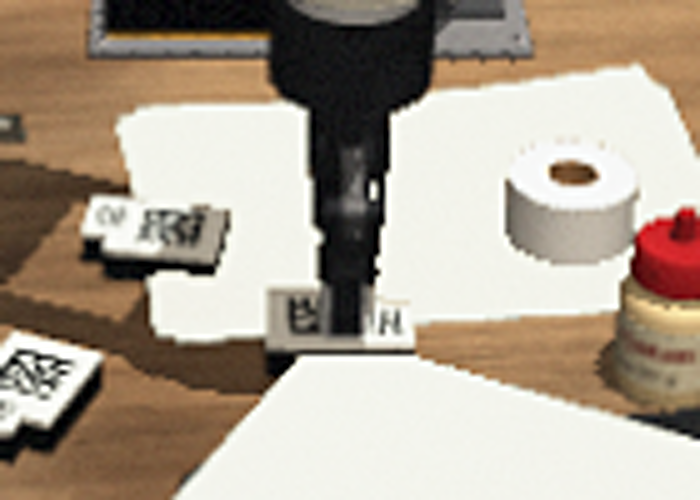

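```bash
python3 - <<'E'
from h import *
s=st();W=load("w4")
for px,sg in(((455,270),1),((453,330),1),((450,395),1),((157,270),-1),((157,330),-1),((157,395),-1)):
    c,d=ray(W,[(px[0]/4+210-.4,px[1]/4+190-.4)]);o=s["R"].T@(c-s["position"]);v=s["R"].T@d[0]
    t=(sg*.0174-o[2])/v[2];print(sg,o+t*v)
E
```

```text
1 [-0.0113 -0.0042  0.0174]
1 [-0.0039 -0.0043  0.0174]
1 [ 0.0048 -0.0037  0.0174]
-1 [-0.0079  0.0039 -0.0174]
-1 [-0.001   0.0017 -0.0174]
-1 [ 0.0064 -0.0008 -0.0174]
```

The fingers still shut above the tile; the tips look about level with the TCP at this opening. I'll open to 56 mm and descend step by step, watching the force.

move_arm(
  commands=[
    [0,0,0,0,-0.3,0,56],
    [0,0,0,0,0,0,56],
    [0,0,0,0,0,0,56],
    [0,0,0,0,0.3,0,56],
    [0,0,0,0,0.1,0,56],
    [0,0,0,0,0.1,0,56],
    [0,0,0,0,0,0,56],
  ],
)

```text
clock: 5.37
position: [0.493, -0.2419, 0.0178]
orientation: [-1.572, -0.002, 3.026]
ft_force: [-0.5, 1.3, -0.5]
width: 0.654
```

```bash
python3 - <<'E'
from h import *
to([.493,-.242,.018],yaw=3.024)
W=snap("wrist","w5")
S=snap("side","s5")
a=cv2.resize(W["p"][190:345,200:365],None,fx=4,fy=4,interpolation=cv2.INTER_CUBIC)
cv2.imwrite("pics/w5c.png",a)
cv2.imwrite("pics/s5c.png",cv2.resize(S["p"][260:330,260:350],None,fx=6,fy=6,interpolation=cv2.INTER_CUBIC))
E
```

```text
pos [ 0.493  -0.2419  0.0178] rpy [-1.5718 -0.0024  3.0258] F [-0.5462  1.255  -0.4847] w 0.6541406207133957 t 5.3667
 turn units [0.0085 0.0149 0.0198]  shift units now-axes [ 0.0006 -0.007   0.0036]  target-axes [ 0.0006 -0.007   0.0036]
```

View pics/w5c.png

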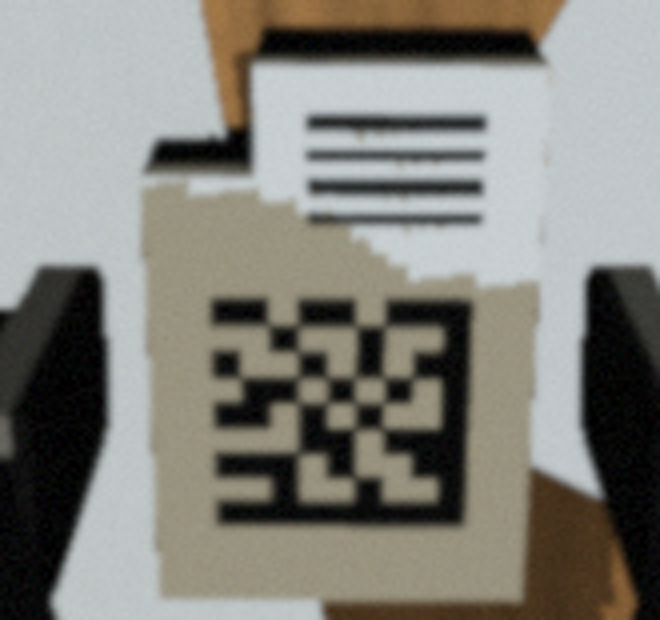

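View pics/s5c.png

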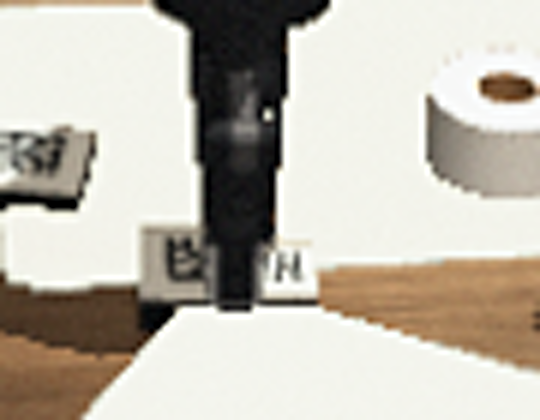

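```bash
python3 - <<'E'
from h import *
S=load("s5");c,d=ray(S,[(299.5,311.3)]);d=d[0]
for y in(-.270,-.276,-.282): t=(y-c[1])/d[1];print(c+t*d)
E
```

```text
[ 0.4926 -0.27    0.0136]
[ 0.4915 -0.276   0.0179]
[ 0.4904 -0.282   0.0223]
```

move_arm(
  commands=[
    [0,0,0,0,0,0,46],
    [0,0,0,0,0,0,40],
    [0,0,0,0,0,0,36],
    [0,0,0,0,0,0,36],
    [0,0,0,0,0,0,36],
  ],
)

```text
clock: 5.88
position: [0.4935, -0.2422, 0.0192]
orientation: [-1.571, -0.002, 3.026]
ft_force: [-0.1, 0.2, -1.7]
width: 0.498
```

Contact, but shallow. I'll reopen and go about 9 mm deeper.

move_arm(
  commands=[
    [0,0,0,0,0,0,56],
    [0,0,0,0,0,0,56],
    [0,0,0,0,0,0,56],
    [0,0,0,0,0.12,0,56],
    [0,0,0,0,0.1,0,56],
    [0,0,0,0,0.08,0,56],
    [0,0,0,0,0,0,56],
  ],
)

```text
clock: 6.47
position: [0.4936, -0.2422, 0.0094]
orientation: [-1.571, -0.001, 3.026]
ft_force: [-0.1, 1.3, 0.4]
width: 0.657
```

```bash
python3 - <<'E'
from h import *
to([.493,-.242,.018],yaw=3.024)
W=snap("wrist","w6")
S=snap("side","s6")
a=cv2.resize(W["p"][190:345,200:365],None,fx=4,fy=4,interpolation=cv2.INTER_CUBIC)
b=cv2.resize(S["p"][260:330,260:350],None,fx=6,fy=6,interpolation=cv2.INTER_CUBIC)
cv2.imwrite("pics/w6c.png",a);cv2.imwrite("pics/s6c.png",b)
E
```

```text
pos [ 0.4936 -0.2422  0.0094] rpy [-1.5712 -0.001   3.0258] F [-0.1397  1.2682  0.3667] w 0.6573156204570956 t 6.4667
 turn units [0.0037 0.0153 0.0082]  shift units now-axes [ 0.0209 -0.2865 -0.0045]  target-axes [ 0.0206 -0.2865 -0.0044]
```

View pics/w6c.png

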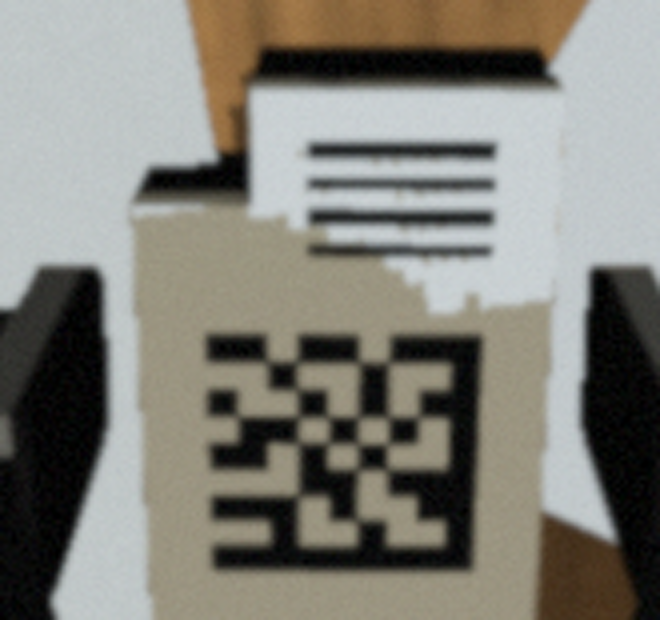

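View pics/s6c.png

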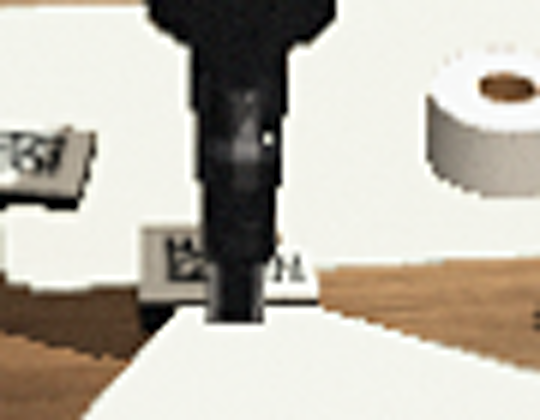

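move_arm(
  commands=[
    [0,0,0,0,0,0,48],
    [0,0,0,0,0,0,42],
    [0,0,0,0,0,0,36],
    [0,0,0,0,0,0,30],
    [0,0,0,0,0,0,30],
    [0,0,0,0,0,0,30],
  ],
)

```text
clock: 7.07
position: [0.4938, -0.2423, 0.0102]
orientation: [-1.571, -0.0, 3.026]
ft_force: [0.2, -0.1, -0.5]
width: 0.524
```

Gripped at about 44.7 mm. Lift, and go to a viewpoint beside the nest.

move_arm(
  commands=[
    [0,0,0,0,-0.4,0,30],
    [0,0,0,0,-0.8,0,30],
    [0,0,0,0,-0.9,0,30],
    [0,0,0,0,-0.9,0,30],
    [0,0,0,0,-0.9,0,30],
    [0,0,0,0,-0.9,0,30],
    [0,0,0,0,-0.9,0,30],
    [0,0,0,0,-0.5,-0.5,30],
    [0,0,0,0,0,-0.9,30],
    [0,0,0,0.1,0,-0.9,30],
    [0,0,0,0.1,0,-0.9,30],
    [0,0,0,0.1,0,-0.9,30],
    [0,0,0,0.1,0,-0.9,30],
    [0,0,0,0.1,0,-0.9,30],
    [0,0,0,0.1,0,-0.9,30],
    [0,0,0,0,0,-0.5,30],
    [0,0,0,0,0,0,30],
  ],
  squeeze=50,
)

```text
clock: 8.48
position: [0.4979, -0.0131, 0.2214]
orientation: [-1.571, 0.007, 3.022]
ft_force: [-0.3, -0.6, -1.9]
width: 0.524
```

```bash
python3 - <<'E'
from h import *
to([.46,0,.2],yaw=3.024)
W=snap("wrist","w7")
S=snap("side","s7");C=snap("scene","c7")
E
```

```text
pos [ 0.4979 -0.0131  0.2214] rpy [-1.5711  0.0071  3.0217] F [-0.2578 -0.6065 -1.9093] w 0.5236422879120979 t 8.4833
 turn units [ 0.0023 -0.0188 -0.0595]  shift units now-axes [ 1.3132  0.705  -0.2822]  target-axes [ 1.3075  0.7143 -0.2854]
```

View pics/w7.png

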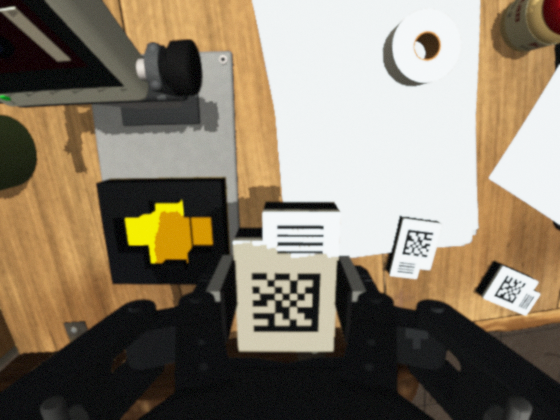

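View pics/s7.png

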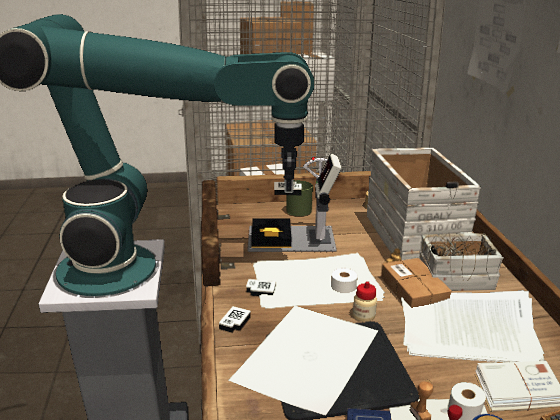

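Wrist: foam top corners near (98,182), (226,178), (240,282), with the pocket around (168,235) and the tile held. Crop to measure.

```bash
python3 - <<'E'
from h import *
W=load("w7")
a=np.clip(W["p"][165:300,85:250].astype(int)*2,0,255).astype(np.uint8)
cv2.imwrite("pics/w7n.png",cv2.resize(a,None,fx=4.5,fy=4.5,interpolation=cv2.INTER_CUBIC))
cv2.imwrite("pics/w7t.png",cv2.resize(W["p"][190:360,200:370],None,fx=3.5,fy=3.5,interpolation=cv2.INTER_CUBIC))
E
```

```text
(no output)
```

View pics/w7n.png

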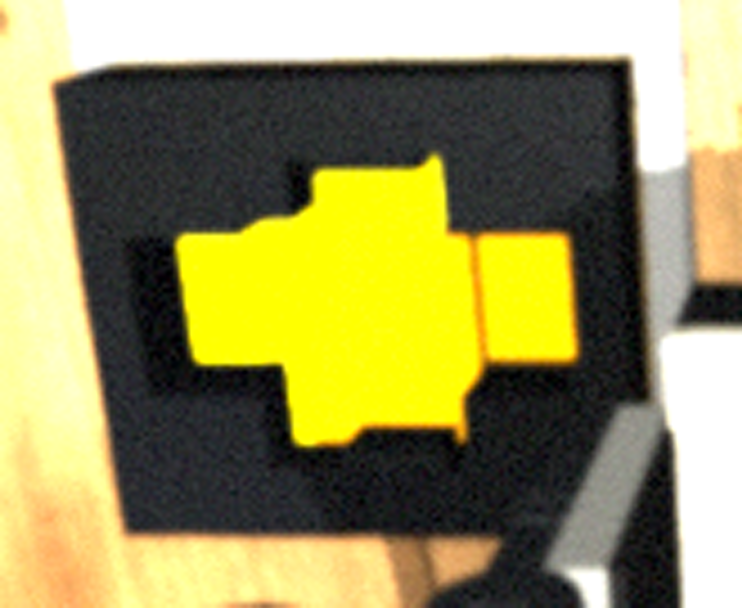

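View pics/w7t.png

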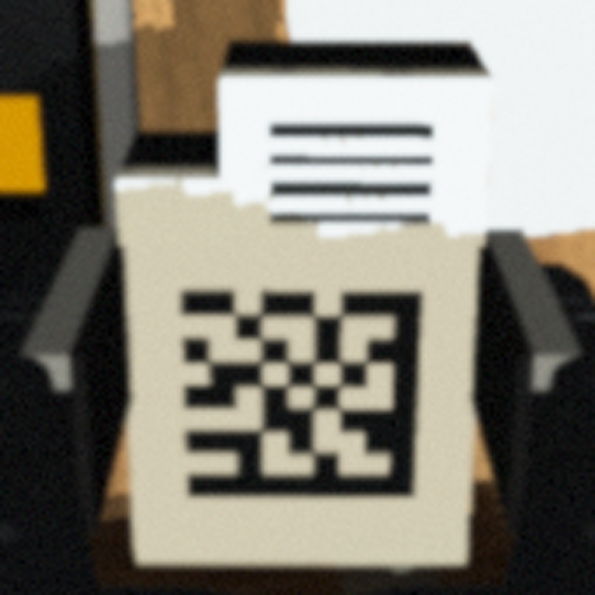

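```bash
cat >> h.py <<'E'
def cloud(i):
    h,w=i["d"].shape;u,v=np.meshgrid(np.arange(w),np.arange(h))
    c,d=ray(i,np.c_[u.ravel(),v.ravel()]);P=c+d*i["d"].reshape(-1,1);return P.reshape(h,w,3)
E
python3 - <<'E'
from h import *
W=load("w7");P=cloud(W);z=P[...,2]
m=(z>.033)&(z<.043)&(W["p"].max(2)<70);m[:,:90]=0;m[:170]=0;m[300:]=0;m[:,240:]=0
m=cv2.morphologyEx(m.astype(np.uint8),cv2.MORPH_OPEN,np.ones((3,3)))
cv2.imwrite("pics/m7.png",cv2.resize(m[150:310,80:260]*255,None,fx=4,fy=4))
print(m.sum(),z[m>0].mean(),z[m>0].std())
ys,xs=np.nonzero(m)
q=plane(W,np.c_[xs,ys],.038)[:,:2].astype(np.float32)
r=cv2.minAreaRect(q);print(r,cv2.boxPoints(r))
E
```

```text
7292 0.03792674022689594 0.000976353024728675
((0.4708918631076813, 0.12193828821182251), (0.13163146376609802, 0.11638928949832916), 83.27447509765625) [[0.4054 0.0634]
 [0.521  0.0498]
 [0.5364 0.1805]
 [0.4208 0.1941]]
```

View pics/m7.png

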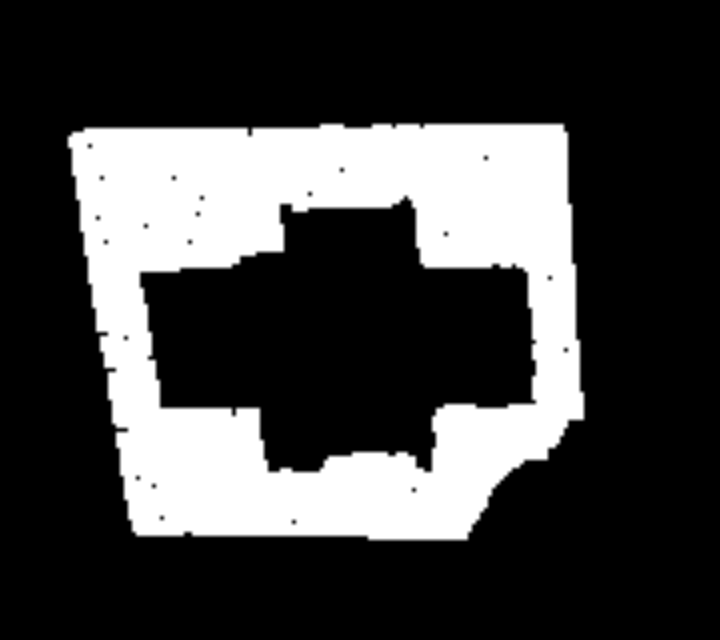

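```bash
python3 - <<'E'
from h import *
W=load("w7");P=cloud(W);z=P[...,2]
# pocket edges in nest frame
c=np.array([.4709,.1219]);yaw=-.117;R=np.array([[np.cos(yaw),-np.sin(yaw)],[np.sin(yaw),np.cos(yaw)]])
m=(z<.033)
def loc(px,zz=.038): return (plane(W,px,zz)[:,:2]-c)@R
# mask picture coords: /4 + (80,150)
k=[(140,272),(160,407),(262,410),(268,470),(430,472),(436,405),(533,402),(524,268),(422,267),(412,200),(285,205),(285,252)]
print(loc([(a/4+80-.4,b/4+150-.4) for a,b in k])*1000)
# tile top by colour corners, crop/3.5+ (200,190)
k=[(488,75),(468,566),(133,566),(219,165),(219,70),(116,178)]
px=np.array([(a/3.5+200-.4,b/3.5+190-.4) for a,b in k])
box=P[270:335,265:310].reshape(-1,3);zt=np.median(box[:,2]);print("tile top z",zt)
A=np.c_[box[:,:2],np.ones(len(box))];co=np.linalg.lstsq(A,box[:,2],rcond=None)[0];print("slope",co)
T=plane(W,px,zt);print(T);print("centre",(T[0]+T[2])/2)
v=T[0]-T[1];print("yaw",np.arctan2(v[1],v[0]),np.linalg.norm(v));v=T[2]-T[1];print("yaw",np.arctan2(-v[0],v[1]),np.linalg.norm(v))
Rt=Ro.from_euler("z",-.118).as_matrix();print("from notch",T[3]-Rt@[.022,.01,0])
s=st();print("tcp",s["position"], s["orientation"], "tcp-tile tool", s["R"].T@((T[0]+T[2])/2-[0,0,.0095]-s["position"]))
print("target yaw tool",np.pi-.117)
E
```

```text
[[ 19.4236  51.2676]
 [-19.1321  51.4441]
 [-19.8682  22.5681]
 [-37.7171  23.1967]
 [-38.0487 -22.4501]
 [-18.2797 -25.9233]
 [-17.4003 -52.4622]
 [ 20.1203 -52.5864]
 [ 20.504  -25.5927]
 [ 38.518  -24.5299]
 [ 37.4227   9.2675]
 [ 24.7504  10.7289]]
tile top z 0.23032563030207537
slope [ 0.225  -0.0259  0.1203]
[[ 0.5291 -0.0398  0.2303]
 [ 0.4591 -0.0319  0.2303]
 [ 0.4648  0.0142  0.2303]
 [ 0.5217 -0.0061  0.2303]
 [ 0.5336 -0.0078  0.2303]
 [ 0.5215  0.0068  0.2303]]
centre [ 0.4969 -0.0128  0.2303]
yaw -0.11189595739999987 0.07040585240945665
yaw -0.12141495752460772 0.04644662122997831
from notch [ 0.4987 -0.0134  0.2303]
tcp [ 0.498  -0.0157  0.221 ] [-1.5702  0.0068  3.02  ] tcp-tile tool [ 0.0014  0.0001 -0.0027]
target yaw tool 3.024592653589793
```

```bash
python3 - <<'E'
from h import *
W=load("w7");P=cloud(W)
k=[(480,80),(468,560),(138,560),(128,190),(225,180),(225,80)]
px=np.array([(a/3.5+200,b/3.5+190) for a,b in k],np.int32)
m=np.zeros(P.shape[:2],np.uint8);cv2.fillPoly(m,[px],1);m=cv2.erode(m,np.ones((3,3)))
q=P[m>0];q=q[np.abs(q[:,2]-.23)<.03]
A=np.c_[q[:,:2]-q[:,:2].mean(0),np.ones(len(q))]
for _ in range(3):
    co=np.linalg.lstsq(A,q[:,2],rcond=None)[0];r=q[:,2]-A@co;k=np.abs(r)<3*r.std();A=A[k];q=q[k]
print(co,r.std(),len(q))
Q=P[m>0]
for r0 in range(215,355,20): 
    row=P[r0,270:300];print(r0,np.median(row,axis=0))
E
```

```text
[ 0.0054 -0.0023  0.2303] 0.0005763295273256444 12326
215 [ 0.5302 -0.0168  0.2301]
235 [ 0.5214 -0.0157  0.2307]
255 [ 0.5121 -0.0146  0.2303]
275 [ 0.5028 -0.0134  0.2305]
295 [ 0.4928 -0.0122  0.2303]
315 [ 0.4825 -0.0109  0.2305]
335 [ 0.4712 -0.0095  0.23  ]
```

```bash
python3 - <<'E'
from h import *
to([.4715,.1216,.09],yaw=3.0246)
E
```

```text
pos [ 0.498  -0.0157  0.221 ] rpy [-1.5702  0.0068  3.02  ] F [ 0.6942 -0.491  -0.292 ] w 0.5181121476653338 t 8.6333
 turn units [-0.0049 -0.0384 -0.0567]  shift units now-axes [ 1.4623  4.3529 -4.4383]  target-axes [ 1.4122  4.3653 -4.4424]
```

move_arm(
  commands=[
    [0,-0.04,-0.06,0.2,0,-0.5,30],
    [0,0,0,0.25,0,-0.8,30],
    [0,0,0,0.25,0,-0.8,30],
    [0,0,0,0.25,0.2,-0.8,30],
    [0,0,0,0.25,0.6,-0.8,30],
    [0,0,0,0.2,0.8,-0.5,30],
    [0,0,0,0,0.8,-0.2,30],
    [0,0,0,0,0.8,0,30],
    [0,0,0,0,0.7,0,30],
    [0,0,0,0,0.3,0,30],
    [0,0,0,0,0,0,30],
    [0,0,0,0,0,0,30],
  ],
)

```text
clock: 9.63
position: [0.4731, 0.114, 0.0935]
orientation: [-1.568, 0.002, 3.009]
ft_force: [0.2, 0.7, -0.3]
width: 0.523
```

```bash
python3 - <<'E'
from h import *
to([.4715,.1216,.065],yaw=3.0246)
W=snap("wrist","w8")
to([.4715,.1216,.065],yaw=3.0246)
E
```

```text
pos [0.4731 0.114  0.0935] rpy [-1.5684  0.0023  3.0088] F [ 0.2259  0.6545 -0.2602] w 0.5229404846799577 t 9.6333
 turn units [-0.0205 -0.1314 -0.019 ]  shift units now-axes [ 0.0878  0.9497 -0.2465]  target-axes [ 0.0817  0.9505 -0.2455]
pos [0.4732 0.114  0.0938] rpy [-1.5685  0.0029  3.0088] F [-0.0404 -0.2003 -0.4534] w 0.5198786859700064 t 9.6833
 turn units [-0.0194 -0.132  -0.0236]  shift units now-axes [ 0.0935  0.9605 -0.2453]  target-axes [ 0.0869  0.9613 -0.2445]
```

View pics/w8.png

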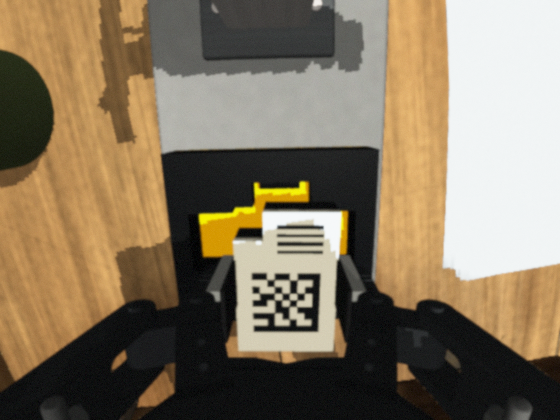

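The foam shows from (165,152) to (379,150), with the pocket's key step near (253,205). I'll re-measure the foam edges against the held tile from here.

```bash
python3 - <<'E'
from h import *
W=load("w8");P=cloud(W);z=P[...,2]
m=((z>.033)&(z<.043)&(W["p"].max(2)<75)).astype(np.uint8);m[:145]=0;m[300:]=0;m[:,:150]=0;m[:,400:]=0
m=cv2.morphologyEx(m,cv2.MORPH_OPEN,np.ones((3,3)))
def fit(px):
    q=plane(W,px,.038)[:,:2].astype(np.float32);vx,vy,x0,y0=cv2.fitLine(q,cv2.DIST_HUBER,0,.001,.001).ravel();return np.array([vx,vy]),np.array([x0,y0])
L=[(np.nonzero(m[r])[0].min()-.5,r) for r in range(160,260)]
Rr=[(np.nonzero(m[r])[0].max()+.5,r) for r in range(160,265)]
B=[(c,np.nonzero(m[:,c])[0].min()-.5) for c in range(175,370)]
for n,l in(("L",L),("R",Rr),("B",B)):
    v,p=fit(l);print(n,v,p,np.arctan2(v[1],v[0]))
v1,p1=fit(L);v2,p2=fit(Rr);v3,p3=fit(B)
def X(v,p,w,q): s=np.linalg.solve(np.c_[v,-w],q-p);return p+s[0]*v
a=X(v1,p1,v3,p3);b=X(v2,p2,v3,p3);print(a,b,np.linalg.norm(a-b))
y=np.arctan2(-(a-b)[0]*-1*-1,(a-b)[1]);print("yaw",y)
ex=np.array([np.cos(y),np.sin(y)]);print("nest c",(a+b)/2-ex*.058)
# tile: white top
zt=np.median(z[290:330,265:310]);print("zt",zt)
cv2.imwrite("pics/w8t.png",cv2.resize(W["p"][170:360,190:370],None,fx=3.3,fy=3.3,interpolation=cv2.INTER_CUBIC))
E
```

```text
L [ 0.9924 -0.1231] [0.5003 0.1853] -0.12337719
R [ 0.9937 -0.1125] [0.4854 0.0551] -0.11273201
B [0.1144 0.9934] [0.5276 0.1109] 1.4561934
[0.5357 0.1809] [0.5207 0.0511] 0.13066952
yaw -0.1146029
nest c [0.4706 0.1227]
zt 0.10250836065821389
```

View pics/w8t.png

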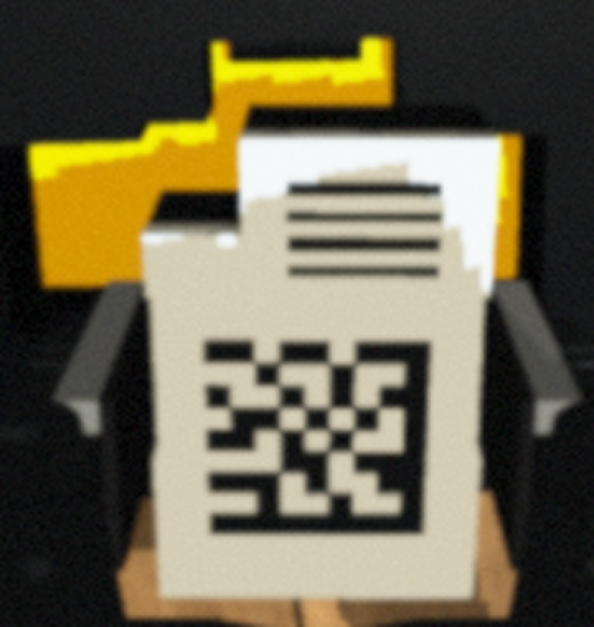

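```bash
python3 - <<'E'
from h import *
W=load("w8");T=plane(W,[(a/3.3+190-.4,b/3.3+170-.4) for a,b in[(503,135),(477,598),(160,598),(240,225)]],.1025)
print(T,(T[0]+T[2])/2);v=T[0]-T[1];print(np.arctan2(v[1],v[0]));v=T[2]-T[1];print(np.arctan2(-v[0],v[1]))
s=Ro.from_euler("z",-.128).as_matrix();print(T[3]-s@[.022,.01,0])
to([.4714,.1219,.055],yaw=3.0256)
E
```

```text
[[0.5041 0.0857 0.1025]
 [0.4342 0.0952 0.1025]
 [0.4405 0.1414 0.1025]
 [0.4966 0.1207 0.1025]] [0.4723 0.1135 0.1025]
-0.13629212338115948
-0.1367795710117829
[0.4735 0.1136 0.1025]
pos [0.4732 0.114  0.0938] rpy [-1.5685  0.0029  3.0088] F [-0.0404 -0.2003 -0.4534] w 0.5198786859700064 t 9.6833
 turn units [-0.0194 -0.1403 -0.0236]  shift units now-axes [ 0.0991  1.2938 -0.2555]  target-axes [ 0.0911  1.2947 -0.2541]
```

move_arm(
  commands=[
    [-0.02,-0.15,-0.02,0.09,0,-0.26,30],
    [0,0,0,0,0.3,0,30],
    [0,0,0,0,0.3,0,30],
    [0,0,0,0,0.25,0,30],
    [0,0,0,0,0.1,0,30],
    [0,0,0,0,0,0,30],
    [0,0,0,0,0,0,30],
  ],
)

```text
clock: 10.27
position: [0.4735, 0.1227, 0.0664]
orientation: [-1.573, 0.005, 3.028]
ft_force: [-0.8, 0.0, -1.3]
width: 0.524
```

```bash
python3 - <<'E'
from h import *
to([.4714,.1219,.055],yaw=3.0256)
W=snap("wrist","w9")
cv2.imwrite("pics/w9t.png",cv2.resize(W["p"][170:360,170:390],None,fx=3,fy=3,interpolation=cv2.INTER_CUBIC))
to([.4714,.1219,.055],yaw=3.0256)
E
```

```text
pos [0.4735 0.1227 0.0664] rpy [-1.5728  0.0054  3.0279] F [-0.7767  0.0319 -1.2775] w 0.524453544065044 t 10.2667
 turn units [ 0.0167  0.019  -0.0446]  shift units now-axes [0.0679 0.3812 0.0356]  target-axes [0.0657 0.3816 0.035 ]
pos [0.4735 0.1227 0.0665] rpy [-1.5727  0.0053  3.0279] F [ 0.4652 -0.1786 -0.9563] w 0.5195375651359289 t 10.3167
 turn units [ 0.0162  0.0189 -0.0444]  shift units now-axes [0.0675 0.3822 0.035 ]  target-axes [0.0654 0.3826 0.0344]
```

View pics/w9t.png

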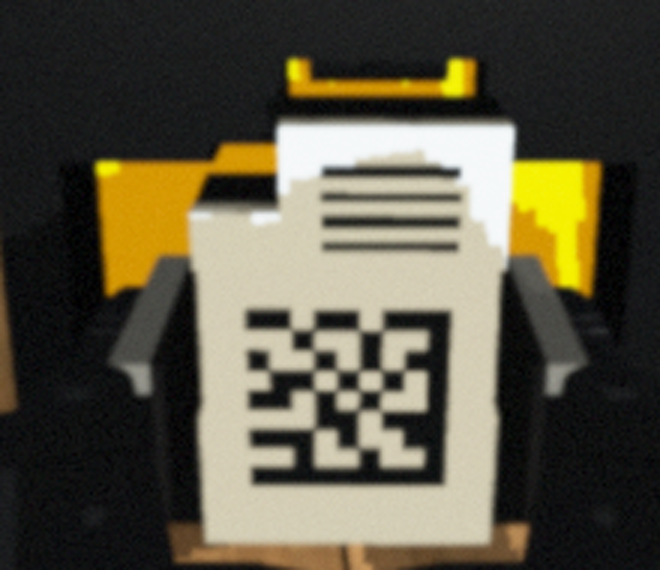

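move_arm(
  commands=[
    [0.02,0.02,-0.05,0.07,0.15,0.035,30],
    [0,0,0,0,0.15,0,30],
    [0,0,0,0,0,0,30],
    [0,0,0,0,0,0,30],
  ],
)

```text
clock: 10.65
position: [0.4713, 0.1218, 0.0571]
orientation: [-1.57, -0.001, 3.025]
ft_force: [0.6, 0.2, -1.3]
width: 0.518
```

```bash
python3 - <<'E'
from h import *
to([.4714,.1219,.045],yaw=3.0256)
W=snap("wrist","w10")
cv2.imwrite("pics/w10t.png",cv2.resize(W["p"][170:360,170:390],None,fx=3,fy=3,interpolation=cv2.INTER_CUBIC))
E
```

```text
pos [0.4713 0.1218 0.0571] rpy [-1.5703 -0.0005  3.0251] F [ 0.6052  0.2329 -1.3362] w 0.5181466670498275 t 10.65
 turn units [-0.0041 -0.0042  0.0042]  shift units now-axes [-0.0021  0.4039 -0.0039]  target-axes [-0.0019  0.404  -0.0037]
```

View pics/w10t.png

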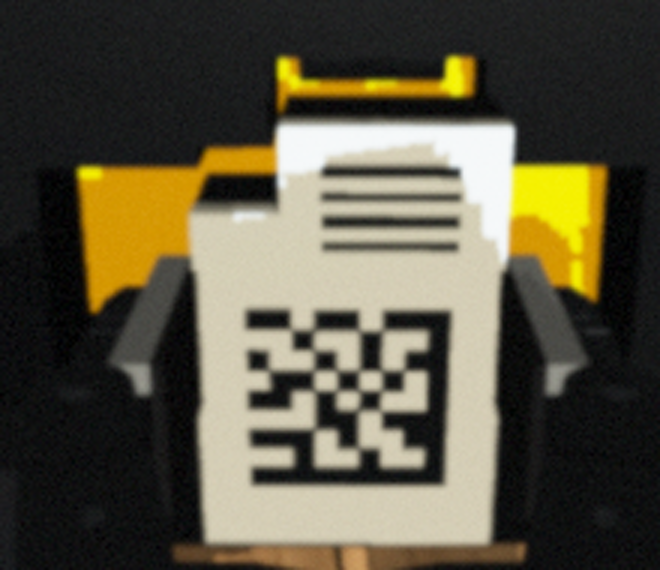

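The pocket centre reads about 1 mm further +y than the tile. I'll shift and press in slowly.

move_arm(
  commands=[
    [0,0,0,0,0.15,-0.035,30],
    [0,0,0,0,0.12,0,30],
    [0,0,0,0,0.12,0,30],
    [0,0,0,0,0.1,0,30],
    [0,0,0,0,0.1,0,30],
  ],
  squeeze=90,
)

```text
clock: 11.12
position: [0.4718, 0.1231, 0.0388]
orientation: [-1.571, 0.001, 3.025]
ft_force: [-2.0, 0.8, 0.8]
width: 0.502
```

```bash
python3 - <<'E'
from h import *
to([.4714,.1228,.031],yaw=3.0256)
E
```

```text
pos [0.4718 0.1231 0.0388] rpy [-1.5709  0.0006  3.0251] F [-1.9868  0.8106  0.7852] w 0.5024300318778655 t 11.1167
 turn units [ 0.0006 -0.0038 -0.005 ]  shift units now-axes [0.0137 0.2592 0.0121]  target-axes [0.0135 0.2592 0.0121]
```

move_arm(
  commands=[
    [0,0,0,0,0.12,0,30],
    [0,0,0,0,0.12,0,30],
    [0,0,0,0,0.12,0,30],
    [0,0,0,0,0.12,0,30],
  ],
)

```text
clock: 11.45
position: [0.472, 0.1233, 0.0313]
orientation: [-1.57, -0.002, 3.025]
ft_force: [-41.3, -10.0, 67.4]
width: 0.508
```

```bash
python3 - <<'E'
from h import *
to([.4714,.1228,.031],yaw=3.0256)
W=snap("wrist","w11")
cv2.imwrite("pics/w11t.png",cv2.resize(W["p"][170:360,170:390],None,fx=3,fy=3,interpolation=cv2.INTER_CUBIC))
P=cloud(W)
m=np.zeros(P.shape[:2],np.uint8);cv2.fillPoly(m,[np.array([(265,215),(338,215),(332,345),(242,345),(238,245),(265,240)],np.int32)],1)
q=P[m>0];q=q[np.abs(q[:,2]-.04)<.015];A=np.c_[q[:,:2]-q[:,:2].mean(0),np.ones(len(q))];print(np.linalg.lstsq(A,q[:,2],rcond=None)[0],len(q))
E
```

```text
pos [0.472  0.1233 0.0313] rpy [-1.57   -0.0018  3.0255] F [-41.3171 -10.0119  67.3743] w 0.5080802318883484 t 11.45
 turn units [-0.0067 -0.0011  0.0148]  shift units now-axes [0.0189 0.0105 0.0177]  target-axes [0.019  0.0104 0.0177]
[-0.0029 -0.0016  0.0401] 11844
```

View pics/w11t.png

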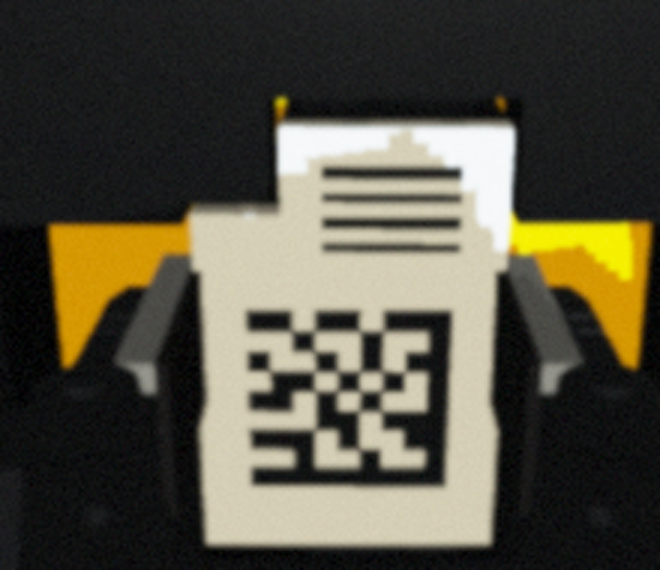

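The tile top is at 0.040 m and level: home. Release (scoop room limits the opening to about 58 mm) and rise.

move_arm(
  commands=[
    [0,0,0,0,0,0,56],
    [0,0,0,0,0,0,56],
    [0,0,0,0,0,0,56],
    [0,0,0,0,-0.2,0,56],
    [0,0,0,0,-0.4,0,56],
    [0,0,0,0,-0.7,0,56],
    [0,0,0,0,-0.9,0,56],
    [0,0,0,0,-0.9,0,56],
    [0,0,0,0.2,-0.9,0,56],
    [0,0,0,0.2,-0.9,0,56],
    [0,0,0,0.2,-0.9,0,40],
    [0,0,0,0.2,-0.9,0,0],
    [0,0,0,0,0,0,0],
  ],
  squeeze=40,
)

```text
clock: 12.58
position: [0.4459, 0.1256, 0.2473]
orientation: [-1.57, -0.002, 3.025]
ft_force: [0.6, 0.3, 0.1]
width: 0.236
```

```bash
python3 - <<'E'
from h import *
to([.4714,.1228,.2],yaw=3.0256)
W=snap("wrist","w12");S=snap("side","s12");C=snap("scene","c12")
cv2.imwrite("pics/s12c.png",cv2.resize(S["p"][130:260,240:360],None,fx=5,fy=4.6,interpolation=cv2.INTER_CUBIC))
cv2.imwrite("pics/c12c.png",cv2.resize(C["p"][165:335,165:305],None,fx=3.5,fy=3.5,interpolation=cv2.INTER_CUBIC))
E
```

```text
pos [0.4459 0.1256 0.2473] rpy [-1.5696 -0.0022  3.0248] F [0.6354 0.2825 0.1476] w 0.2362525044653384 t 12.5833
 turn units [-0.0099 -0.0064  0.0183]  shift units now-axes [-0.8582  1.5764 -0.0074]  target-axes [-0.8547  1.5783 -0.0049]
```

View pics/w12.png

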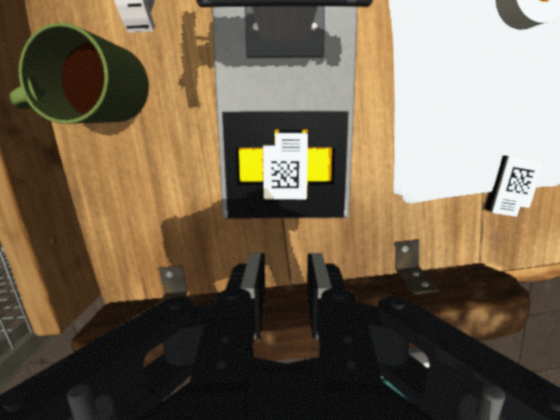

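View pics/s12c.png

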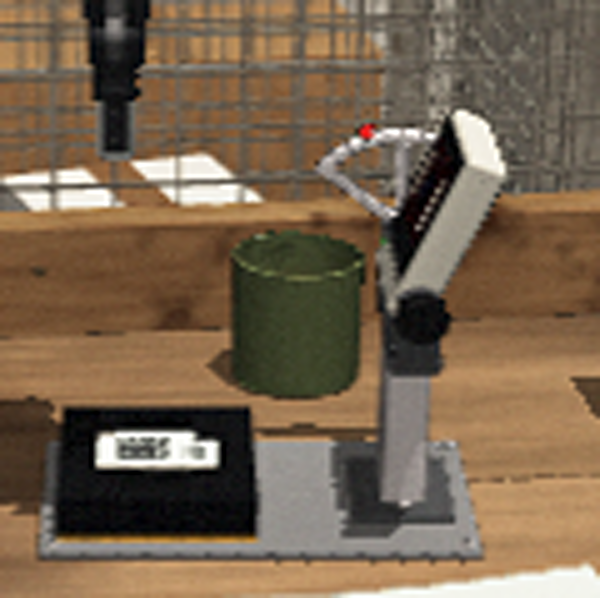

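View pics/c12c.png

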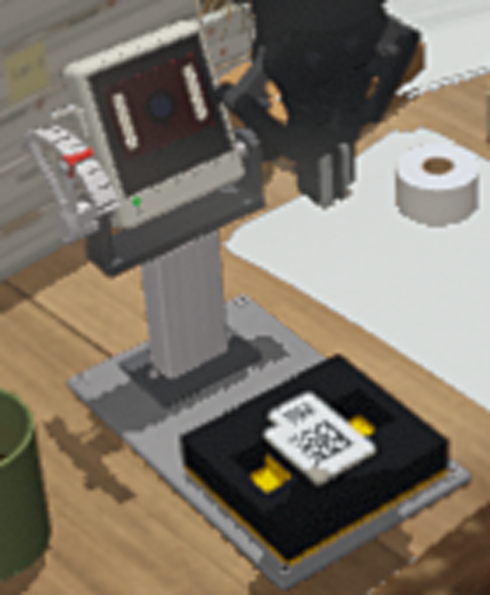

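```bash
cat >> h.py <<'E'
YAW=-.116;EX=np.array([np.cos(YAW),np.sin(YAW),0]);EY=np.array([-np.sin(YAW),np.cos(YAW),0])
NC=np.array([.4707,.1225,.0305]);PV=NC+.145*EX;PV[2]=.165
def onplane(i,uv,off):
    """ray hit with plane stand-y=off from pivot -> (x,z) stand from pivot, angle fwd from up, radius"""
    c,d=ray(i,[uv]);d=d[0];t=(off-(c-PV)@EY)/(d@EY);p=c+t*d-PV;x=p@EX
    return x,p[2],np.arctan2(-x,p[2]),np.hypot(x,p[2])
def red(i,box):
    x0,y0,x1,y1=box;a=i["p"][y0:y1,x0:x1].astype(float);b,g,r=a[...,0],a[...,1],a[...,2]
    m=(r>120)&(r>2*g)&(r>2*b);w=m*(r-np.maximum(g,b));ys,xs=np.nonzero(m);w=w[ys,xs]
    return (xs@w/w.sum()+x0,ys@w/w.sum()+y0,len(xs))
E
python3 - <<'E'
from h import *
W=load("w12");P=cloud(W);print("PV",PV)
g=cv2.cvtColor(W["p"],cv2.COLOR_BGR2GRAY)
m=((g>110)&(np.abs(P[...,2]-.04)<.004)&(W["p"][...,0]>90)).astype(np.uint8);m[:120]=0;m[205:]=0;m[:,:255]=0;m[:,315:]=0
m=cv2.morphologyEx(m,cv2.MORPH_CLOSE,np.ones((13,13)));q=P[m>0];print(len(q),np.median(q[:,2]))
A=np.c_[q[:,:2]-q[:,:2].mean(0),np.ones(len(q))];print(np.linalg.lstsq(A,q[:,2],rcond=None)[0])
ys,xs=np.nonzero(m);r=cv2.minAreaRect(plane(W,np.c_[xs,ys],.04)[:,:2].astype(np.float32));print(r)
f=((np.abs(P[...,2]-.038)<.005)&(W["p"].max(2)<75)).astype(np.uint8);f[:100]=0;f[225:]=0;f[:,:210]=0;f[:,360:]=0
f=cv2.morphologyEx(f,cv2.MORPH_OPEN,np.ones((3,3)));ys,xs=np.nonzero(f);print("foam",cv2.minAreaRect(plane(W,np.c_[xs,ys],.038)[:,:2].astype(np.float32)))
for n,box in(("s12",(300,145,330,170)),("c12",(175,195,205,220)),("s7",(300,145,330,175))):
    i=load(n);x=red(i,box);print(n,x,onplane(i,x[:2],.076))
a=red(load("s12"),(300,145,330,170))[:2];b=red(load("c12"),(175,195,205,220))[:2]
p,e=tri(load("s12"),a,load("c12"),b);d=p-PV;print(p,e,d@EX,d@EY,d[2],np.arctan2(-d@EX,d[2]))
S=load("s12");C=load("c12")
cv2.imwrite("pics/hs.png",cv2.resize(S["p"][145:215,300:350],None,fx=10,fy=8.5,interpolation=cv2.INTER_CUBIC))
cv2.imwrite("pics/hc.png",cv2.resize(C["p"][165:250,165:250],None,fx=7,fy=7,interpolation=cv2.INTER_CUBIC))
E
```

```text
PV [0.6147 0.1057 0.165 ]
2647 0.04049901455864374
[0.1977 0.0047 0.042 ]
((0.4694201350212097, 0.1233939379453659), (0.04613146930932999, 0.06999132037162781), 83.24789428710938)
foam ((0.4700315594673157, 0.12322959303855896), (0.1313970386981964, 0.11382552981376648), 83.27597045898438)
s12 (np.float64(312.7873786407767), np.float64(158.0359223300971), 6) (np.float64(-0.024182524402726068), np.float64(0.0642438023186265), np.float64(0.3600132796248575), np.float64(0.06864445077967483))
c12 (np.float64(187.32984581497797), np.float64(209.24284140969164), 14) (np.float64(-0.015635975194557936), np.float64(0.05672985370470088), np.float64(0.2689440507895894), np.float64(0.05884522089041382))
s7 (np.float64(312.640522875817), np.float64(158.15795206971677), 5) (np.float64(-0.024602987743995112), np.float64(0.0638587339227901), np.float64(0.36774578441313976), np.float64(0.06843423780647284))
[0.6003 0.1882 0.2277] 1.7887672238537212e-05 -0.023851286545627327 0.08026746252308237 0.06272694780140112 0.36335659748413524
```

View pics/hs.png

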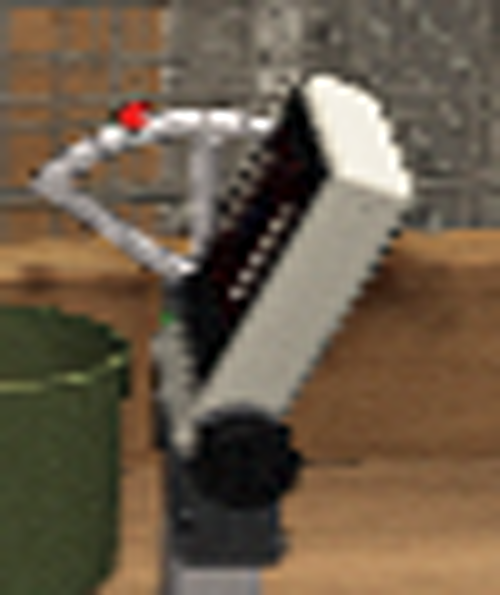

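View pics/hc.png

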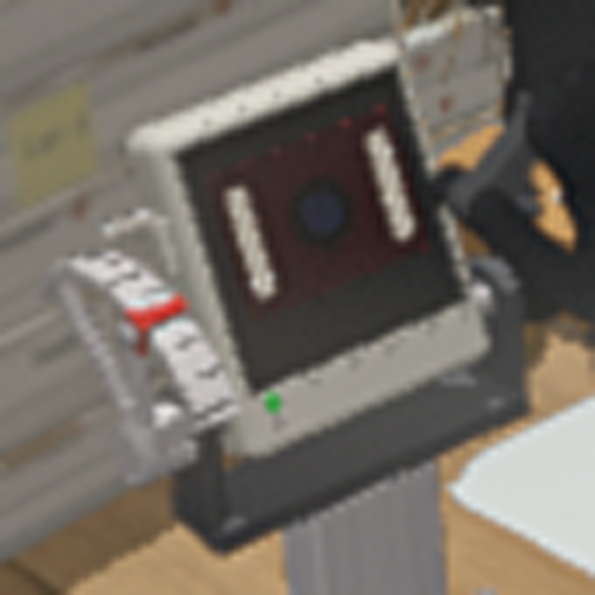

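```bash
python3 - <<'E'
from h import *
S=load("s12");T=np.array([.4459,.1256,.2473])
for v in(163,164):
    c,d=ray(S,[(263.4,v)]);d=d[0];t=((T-c)@EY)/(d@EY);print(c+t*d)
# head flank (right flank, off=-.049) px = crop/(10,8.5)+(300,145)
def f(x,y): return (300+x/10-.45,145+y/8.5-.45)
for n,a,b in(("front",(205,385),(328,182)),("back",(290,410),(405,198))):
    A=onplane(S,f(*a),-.049);B=onplane(S,f(*b),-.049);print(n,A[:2],B[:2],"lean",np.arctan2(-(B[0]-A[0]),B[1]-A[1]))
P=cloud(load("c12"));C=load("c12")
# front face bezel scene: plane fit by depth inside the face
poly=np.array([(180,155),(390,75),(465,290),(255,380)])/7+165
m=np.zeros(P.shape[:2],np.uint8);cv2.fillPoly(m,[poly.astype(np.int32)],1);m=cv2.erode(m,np.ones((5,5)))
q=P[m>0];q=q[np.isfinite(q).all(1)]
for _ in range(4):
    c=q.mean(0);u,s,vt=np.linalg.svd(q-c,full_matrices=False);n=vt[2];r=(q-c)@n;q=q[np.abs(r)<2.5*r.std()+1e-4]
n=n*np.sign(-(n@EX));print("n stand",n@EX,n@EY,n[2],"lean fwd",np.arctan2(-n[2],-(n@EX)),r.std(),len(q))
E
```

```text
[0.4476 0.1254 0.2402]
[0.4476 0.1254 0.2372]
front (np.float64(-0.010595301525741476), np.float64(0.015305778175728008)) (np.float64(0.020150606851256882), np.float64(0.08613260491392574)) lean -0.4095529081540306
back (np.float64(0.013483054553646585), np.float64(0.0066099461851430175)) (np.float64(0.0415355582709267), np.float64(0.08087332678102235)) lean -0.36117369251183074
n stand -0.6352929365357559 -0.7296453783367178 -0.25302273941218 lean fwd 0.37902038746324074 0.017918865132851017 822
```

```bash
python3 - <<'E'
from h import *
for n in("c12","s12"):
    i=load(n);P=cloud(i).reshape(-1,3);d=P-PV;q=np.c_[d@EX,d@EY,P[:,2]]
    ok=(i["d"].reshape(-1)>0)
    for lo,hi in((.03,.15),(.15,.2),(.2,.25),(.25,.3),(.3,.35),(.35,.45)):
        k=ok&(q[:,2]>lo)&(q[:,2]<hi)&(np.abs(q[:,1])<.12)&(q[:,0]>.06)&(q[:,0]<.5)
        print(n,lo,k.sum(),np.percentile(q[k,0],[0.5,2,10,50]) if k.sum() else "")
cv2.imwrite("pics/x.png",load("c12")["p"])
E
```

```text
c12 0.03 2479 [0.1678 0.1692 0.1723 0.1821]
c12 0.15 2542 [0.1691 0.1712 0.1758 0.2016]
c12 0.2 2057 [0.1671 0.1697 0.1749 0.2003]
c12 0.25 0 
c12 0.3 0 
c12 0.35 0 
s12 0.03 1202 [0.1696 0.1711 0.1751 0.1897]
s12 0.15 668 [0.1701 0.1716 0.1762 0.1941]
s12 0.2 838 [0.17   0.1714 0.1781 0.2059]
s12 0.25 0 
s12 0.3 0 
s12 0.35 0
```

View pics/x.png

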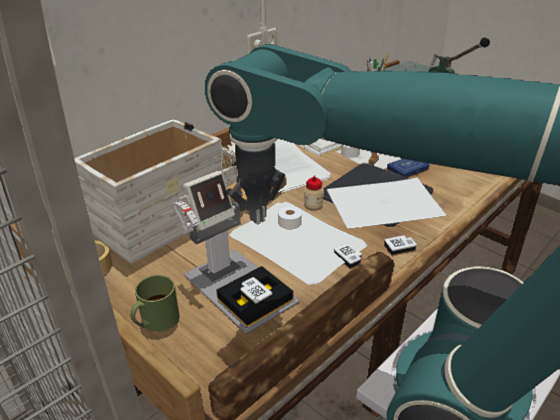

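move_arm(
  commands=[
    [0,0,0,0,-0.9,0,0],
    [0,0,0,0,-0.9,0,0],
    [0,0,0,0,-0.9,0,0],
    [0,0,0,0,-0.9,0,0],
    [0,0,0,-0.5,-0.3,0,0],
    [0,0,0,-0.9,0,0,0],
    [0,0,0,-0.9,0,0,0],
    [0,0,0,-0.9,0,0,0],
    [0,0,0,-0.9,0,0,0],
    [0,0,0,-0.9,0,0,0],
    [0,0,0,-0.9,0,0,0],
    [0,0,0,-0.9,0,0,0],
    [0,0,0,-0.9,0,0,0],
    [0,0,0,-0.9,0,0,0],
    [0,0,0,-0.3,0,0,0],
    [0,0,0,0,0,0,0],
    [0,0,0,0,0,0,0],
  ],
)

```text
clock: 14.15
position: [0.7234, 0.0906, 0.3253]
orientation: [-1.557, -0.047, 3.023]
ft_force: [-0.5, -0.6, 0.1]
width: 0.001
```

```bash
python3 - <<'E'
from h import *
p=PV+.10*EX;p[2]=.36
to(p,yaw=3.0256)
W=snap("wrist","w13");S=snap("side","s13")
E
```

```text
pos [0.7234 0.0906 0.3253] rpy [-1.557  -0.0471  3.0235] F [-0.4746 -0.6055  0.0677] w 0.0013875943905881387 t 14.15
 turn units [-0.1148 -0.0151  0.3927]  shift units now-axes [ 0.3771 -1.14   -0.0634]  target-axes [ 0.3229 -1.1555 -0.0799]
```

View pics/w13.png

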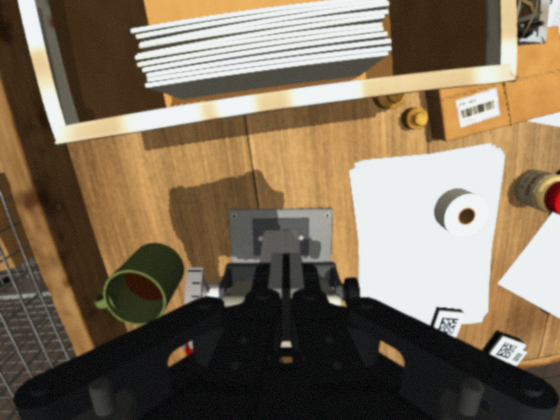

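View pics/s13.png

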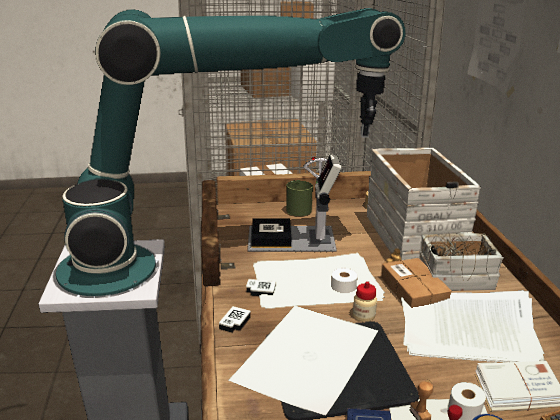

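```bash
python3 - <<'E'
from h import *
S=load("s13");s=st();T=s["position"];print(s["R"][:,1])
cv2.imwrite("pics/s13c.png",cv2.resize(S["p"][60:150,330:410],None,fx=6,fy=6,interpolation=cv2.INTER_CUBIC))
for v in(133,135,137):
    c,d=ray(S,[(365.5,v)]);d=d[0];t=((T-c)@EY)/(d@EY);print(c+t*d-T)
p=PV+.11*EX;p[2]=.27;to(p,yaw=3.0256)
E
```

```text
[-0.0472 -0.0081 -0.9989]
[ 0.0039 -0.0005  0.0054]
[ 0.0043 -0.0005 -0.0004]
[ 0.0047 -0.0005 -0.0061]
pos [0.7227 0.0908 0.3264] rpy [-1.5572 -0.0459  3.0238] F [ 0.3453 -0.002  -0.7526] w -0.0012918456824295185 t 14.25
 turn units [-0.1131 -0.0123  0.383 ]  shift units now-axes [-0.1195  1.874  -0.1012]  target-axes [-0.0334  1.8787 -0.0757]
```

View pics/s13c.png

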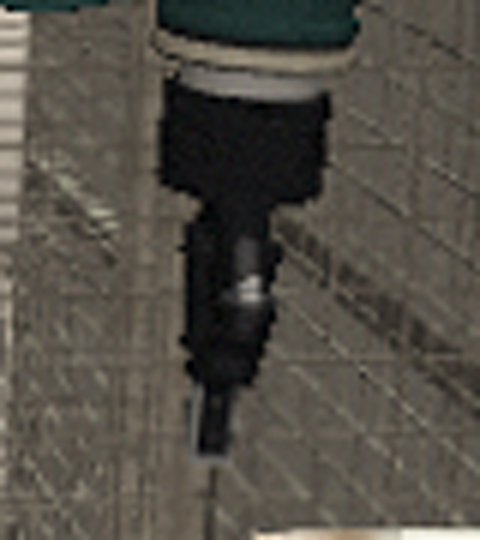

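move_arm(
  commands=[
    [-0.11,0,0.38,0,0,0,0],
    [0,0,0,0,0.4,0,0],
    [0,0,0,0,0.7,0,0],
    [0,0,0,0,0.7,0,0],
    [0,0,0,0,0.7,0,0],
    [0,0,0,0,0.4,0,0],
    [0,0,0,0,0,0,0],
  ],
)

```text
clock: 14.83
position: [0.7167, 0.0924, 0.2388]
orientation: [-1.571, 0.003, 3.026]
ft_force: [-0.1, 0.0, -0.4]
width: -0.0
```

```bash
python3 - <<'E'
from h import *
p=PV+.06*EX;p[2]=.232;to(p,yaw=3.0256)
s=st();print("stand x,y",(s["position"]-PV)@EX,(s["position"]-PV)@EY)
S=snap("side","s14")
cv2.imwrite("pics/s14c.png",cv2.resize(S["p"][80:220,290:400],None,fx=5,fy=4.2,interpolation=cv2.INTER_CUBIC))
E
```

```text
pos [0.7167 0.0924 0.2388] rpy [-1.5711  0.0029  3.0264] F [-0.1191  0.0046 -0.447 ] w -1.2483717759397242e-05 t 14.8333
 turn units [ 0.0025  0.0065 -0.0244]  shift units now-axes [ 1.4289  0.2237 -0.0475]  target-axes [ 1.4283  0.2278 -0.0464]
stand x,y 0.1028487290022118 -0.0013924930998184836
```

View pics/s14c.png

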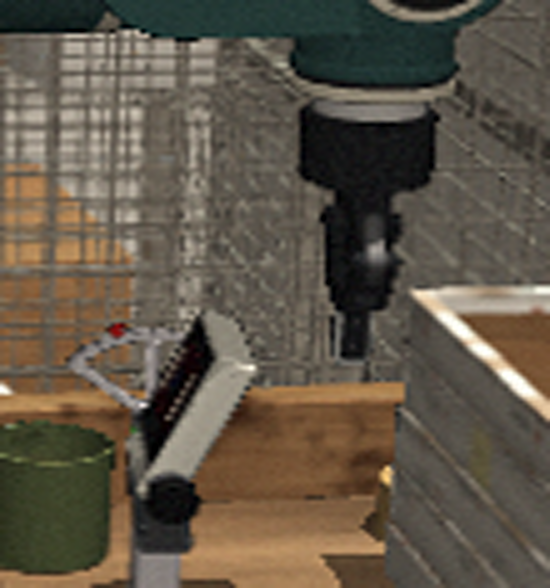

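move_arm(
  commands=[
    [0,0,0,0.5,0,-0.04,0],
    [0,0,0,0.5,0,0,0],
    [0,0,0,0.3,0,0,0],
    [0,0,0,0.3,0,0,0],
    [0,0,0,0.25,0,0,0],
    [0,0,0,0.25,0,0,0],
    [0,0,0,0.25,0,0,0],
    [0,0,0,0.2,0,0,0],
  ],
)

```text
clock: 15.55
position: [0.6401, 0.1028, 0.2495]
orientation: [-1.573, 0.017, 3.026]
ft_force: [3.9, -0.4, 3.3]
width: 0.002
```

```bash
python3 - <<'E'
from h import *
p=PV+.0*EX;p[2]=.238;to(p,yaw=3.0256)
s=st();print("stand x,y",(s["position"]-PV)@EX,(s["position"]-PV)@EY)
S=snap("side","s15")
cv2.imwrite("pics/s15c.png",cv2.resize(S["p"][80:220,290:400],None,fx=5,fy=4.2,interpolation=cv2.INTER_CUBIC))
E
```

```text
pos [0.6401 0.1028 0.2495] rpy [-1.5733  0.0175  3.0259] F [ 3.8752 -0.3744  3.3323] w 0.0018458729132099418 t 15.55
 turn units [ 0.021   0.003  -0.1456]  shift units now-axes [0.8593 0.3672 0.0018]  target-axes [0.8527 0.3822 0.0012]
stand x,y 0.02558196310428018 3.535152316785079e-05
```

View pics/s15c.png

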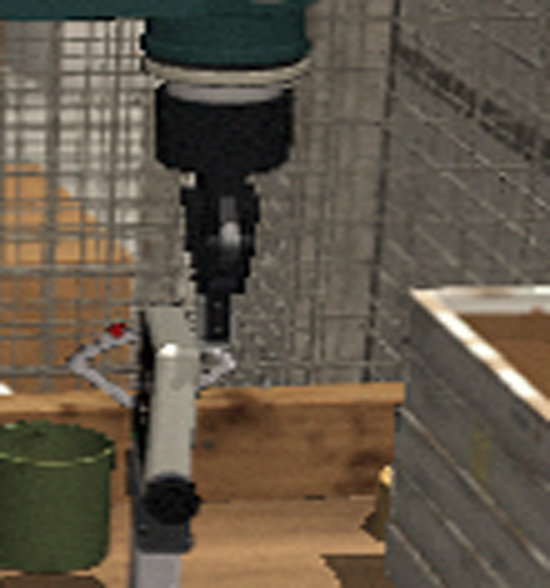

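move_arm(
  commands=[
    [0,0,-0.14,0.2,0.1,0,0],
    [0,0,0,0.2,0.1,0,0],
    [0,0,0,0.2,0.1,0,0],
    [0,0,0,0.2,0.05,0,0],
    [0,0,0,0.1,0,0,0],
    [0,0,0,0,0,0,0],
  ],
)

```text
clock: 16.1
position: [0.6105, 0.1062, 0.2388]
orientation: [-1.574, -0.0, 3.026]
ft_force: [2.3, -0.5, 4.0]
width: -0.005
```

```bash
python3 - <<'E'
from h import *
p=PV+.0*EX;p[2]=.238;to(p,yaw=3.0256)
s=st();print("stand x,y",(s["position"]-PV)@EX,(s["position"]-PV)@EY)
S=snap("side","s16")
cv2.imwrite("pics/s16c.png",cv2.resize(S["p"][80:220,290:400],None,fx=5,fy=4.2,interpolation=cv2.INTER_CUBIC))
E
```

```text
pos [0.6105 0.1062 0.2388] rpy [-1.5736 -0.0003  3.0259] F [ 2.2706 -0.5329  3.9686] w -0.004594748752709918 t 16.1
 turn units [0.0233 0.0028 0.0029]  shift units now-axes [-0.1435  0.0264  0.0006]  target-axes [-0.1435  0.0264  0.0005]
stand x,y -0.004303734857835667 1.4220946514854532e-05
```

View pics/s16c.png

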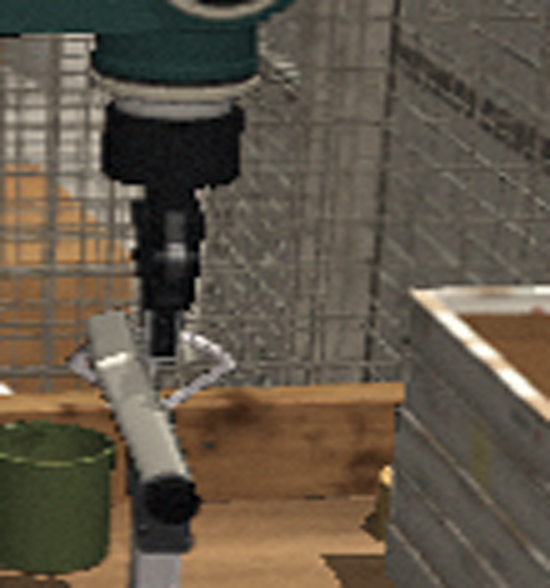

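move_arm(
  commands=[
    [0,0,0,0.14,0,0,0],
    [0,0,0,0.12,0,0,0],
    [0,0,0,0,0,0,0],
  ],
)

```text
clock: 16.4
position: [0.6025, 0.1071, 0.2378]
orientation: [-1.573, -0.002, 3.026]
ft_force: [2.2, -0.2, 2.7]
width: 0.001
```

```bash
python3 - <<'E'
from h import *
s=st();print("stand x,y",(s["position"]-PV)@EX,(s["position"]-PV)@EY,s["position"][2],s["ft_force"])
S=snap("side","s17")
cv2.imwrite("pics/s17c.png",cv2.resize(S["p"][140:210,300:350],None,fx=10,fy=8.5,interpolation=cv2.INTER_CUBIC))
E
```

```text
stand x,y -0.012339340290313602 -2.6750112912136607e-05 0.23777456965831537 [ 2.1931 -0.1575  2.6969]
```

View pics/s17c.png

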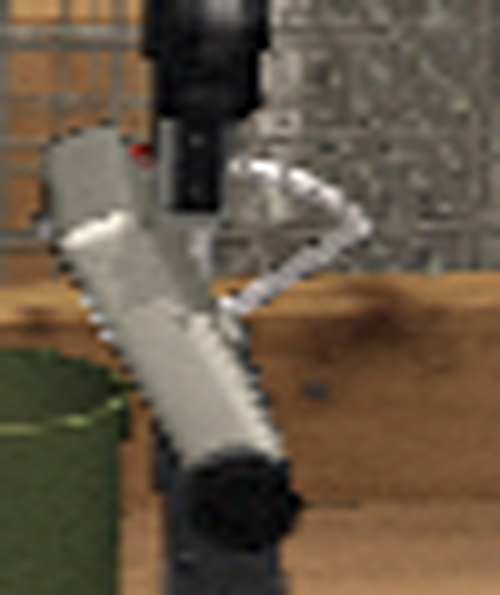

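move_arm(
  commands=[
    [0,0,0,-0.5,0,0,0],
    [0,0,0,-0.8,0,0,0],
    [0,0,0,-0.5,-0.3,0,0],
    [0,0,0,0,0,0,0],
  ],
)

```text
clock: 16.78
position: [0.6567, 0.101, 0.2464]
orientation: [-1.573, -0.005, 3.027]
ft_force: [-0.2, -0.5, 0.7]
width: 0.002
```

```bash
python3 - <<'E'
from h import *
S=load("s17")
def f(x,y): return (300+x/10-.45,140+y/8.5-.45)
for n,a,b in(("front",(180,455),(64,245)),("back",(280,440),(133,218))):
    A=onplane(S,f(*a),-.049);B=onplane(S,f(*b),-.049);print(n,A[:2],B[:2],"lean",np.arctan2(-(B[0]-A[0]),B[1]-A[1]))
s=st();print("stand x,y",(s["position"]-PV)@EX,(s["position"]-PV)@EY,s["position"][2],s["ft_force"])
S=snap("side","s18");C=snap("scene","c18")
cv2.imwrite("pics/s18c.png",cv2.resize(S["p"][140:210,300:350],None,fx=10,fy=8.5,interpolation=cv2.INTER_CUBIC))
cv2.imwrite("pics/c18c.png",cv2.resize(C["p"][165:250,165:250],None,fx=7,fy=7,interpolation=cv2.INTER_CUBIC))
E
```

```text
front (np.float64(-0.017162289325988577), np.float64(0.005501051449622679)) (np.float64(-0.051671603071041086), np.float64(0.07847036723948478)) lean 0.4417573223805105
back (np.float64(0.010483039567594684), np.float64(0.011030619487623655)) (np.float64(-0.0331649484821718), np.float64(0.08784640574212013)) lean 0.5167212661081889
stand x,y 0.042237249283660856 0.0001660286842527346 0.24644706172704955 [-0.1927 -0.4909  0.7374]
```

View pics/s18c.png

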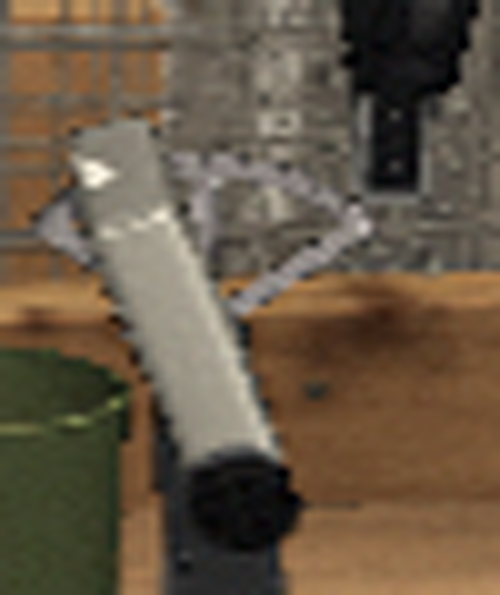

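View pics/c18c.png

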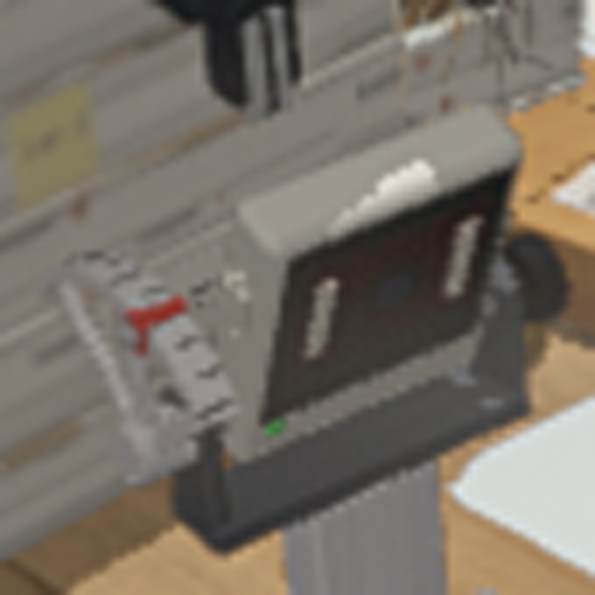

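move_arm(
  commands=[
    [0,0,0,0,-0.9,0,0],
    [0,0,0,0,-0.9,0,0],
    [0,0,0,0,-0.9,0,0],
    [0,0,0,0,-0.9,0,0],
    [0,0,0,0.5,-0.4,0,0],
    [0,0,0,0.9,0,0,0],
    [0,0,0,0.9,0,0,0],
    [0,0,0,0.9,0,0,0],
    [0,0,0,0.9,0,0,0],
    [0,0,0,0.4,0,0,0],
    [0,0,0,0,0,0,0],
    [0,0,0,0,0,0,0],
  ],
)

```text
clock: 17.88
position: [0.5058, 0.1179, 0.3651]
orientation: [-1.571, -0.021, 3.029]
ft_force: [0.9, 0.8, 0.3]
width: -0.002
```

```bash
python3 - <<'E'
from h import *
S=load("s18")
def f(x,y): return (300+x/10-.45,140+y/8.5-.45)
for n,a,b in(("front",(180,445),(100,235)),("back",(270,440),(172,218))):
    A=onplane(S,f(*a),-.049);B=onplane(S,f(*b),-.049);print(n,A[:2],B[:2],"lean",np.arctan2(-(B[0]-A[0]),B[1]-A[1]))
s=st();print("stand x,y",(s["position"]-PV)@EX,(s["position"]-PV)@EY,s["position"][2],s["orientation"],s["ft_force"])
W=snap("wrist","w19")
E
```

```text
front (np.float64(-0.017301958292325982), np.float64(0.009053754866459568)) (np.float64(-0.041961967298739834), np.float64(0.08197091230490475)) lean 0.3261170814804424
back (np.float64(0.007694925031966628), np.float64(0.011010041691458722)) (np.float64(-0.022539709066999494), np.float64(0.0879424823806704)) lean 0.37445944885138194
stand x,y -0.10964665628630624 -0.0005326719841482988 0.3651331458497139 [-1.5714 -0.0205  3.0292] [0.9193 0.7951 0.2524]
```

View pics/w19.png

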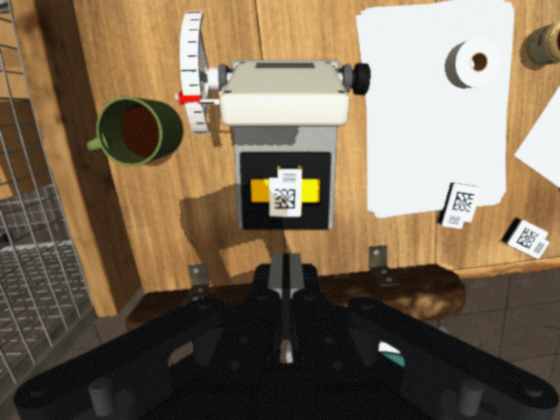

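```bash
cat >> h.py <<'E'
def cyl(i,uv,r):
    c,d=ray(i,[uv]);d=d[0];o=c-PV
    ox,oz,dx,dz=o@EX,o[2],d@EX,d[2]
    a=dx*dx+dz*dz;b=2*(ox*dx+oz*dz);k=ox*ox+oz*oz-r*r
    t=(-b-np.sqrt(b*b-4*a*k))/(2*a);p=o+t*d
    return np.arctan2(-(p@EX),p[2]),p@EY,p[2]
E
python3 - <<'E'
from h import *
W=load("w19");cv2.imwrite("pics/w19c.png",cv2.resize(W["p"][60:150,165:245],None,fx=7,fy=6.5,interpolation=cv2.INTER_CUBIC))
x=red(W,(170,80,230,120));print(x,cyl(W,x[:2],.064))
P=cloud(W)
# head top/ back face plane fit: back face between rows 68..90, cols 240..330
for nm,(r0,r1,c0,c1) in dict(back=(72,88,245,325),top=(101,118,235,335)).items():
    q=P[r0:r1,c0:c1].reshape(-1,3)
    for _ in range(4):
        c=q.mean(0);u,s,vt=np.linalg.svd(q-c,full_matrices=False);n=vt[2];r=(q-c)@n;q=q[np.abs(r)<2.5*r.std()+1e-4]
    n=n*np.sign(n[2]);d=c-PV;print(nm,"n",n@EX,n@EY,n[2],"ang",np.arctan2(n[2],n@EX),np.arctan2(-(n@EX),n[2]),r.std(),len(q),"c",d@EX,d[2])
E
```

```text
(np.float64(187.72561016607276), np.float64(98.3085120688496), 163) (np.float64(0.3523324605923111), np.float64(0.08018050139240371), np.float64(0.06006850321164536))
back n 0.9387322989502417 0.002021697727293007 0.3446412390383566 ang 0.35185733344046527 -1.2189389933544312 0.0002580741259560602 1273 c -0.007237012848620467 0.055061267046393914
top n 0.9999983561017383 0.0014749516406494874 0.0010546617841122494 ang 0.0010546631268326361 -1.569741663668064 0.0034732816119374347 1700 c -0.03169385781793073 0.09050038459401158
```

View pics/w19c.png

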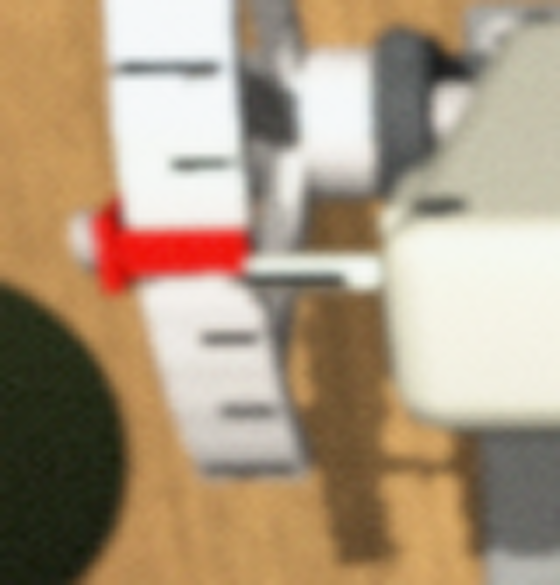

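```bash
python3 - <<'E'
from h import *
W=load("w19")
f=lambda x,y:(165+x/7-.43,60+y/6.5-.43)
for n,p,r in(("mark band",f(175,250),.064),("mark hi",f(175,230),.064),("mark lo",f(175,273),.064),("pointer",f(265,268),.070),("ptr root",f(365,271),.070)): print(n,cyl(W,p,r))
C=load("c18");P=cloud(C)
E
```

```text
mark band (np.float64(0.3491170846920383), np.float64(0.07860358851174315), np.float64(0.06013920616910723))
mark hi (np.float64(0.30979742324891063), np.float64(0.07820655771011871), np.float64(0.06095330228045659))
mark lo (np.float64(0.3954294471247464), np.float64(0.07910426517081698), np.float64(0.05906119836711621))
pointer (np.float64(0.3572071362416461), np.float64(0.06667546744609215), np.float64(0.06558139184111356))
ptr root (np.float64(0.3644389438802265), np.float64(0.05509446968347648), np.float64(0.06540267179016851))
```

Head back-face plane fit reads 0.352 rad, pointer 0.357, mark 0.349 (0.36 from the side camera). That's on the mark, released. Next, a last check of the tile and whether the head stays, after a short wait.

move_arm(
  commands=[
    [0,0,0,0.5,0,0,0],
    [0,0,0,0.5,0,0,0],
    [0,0,0,0,0,0,0],
    [0,0,0,0,0,0,0],
    [0,0,0,0,0,0,0],
    [0,0,0,0,0,0,0],
    [0,0,0,0,0,0,0],
    [0,0,0,0,0,0,0],
    [0,0,0,0,0,0,0],
    [0,0,0,0,0,0,0],
    [0,0,0,0,0,0,0],
    [0,0,0,0,0,0,0],
  ],
)

```text
clock: 18.93
position: [0.4807, 0.1205, 0.3617]
orientation: [-1.569, -0.027, 3.027]
ft_force: [-0.9, 0.2, -0.0]
width: -0.003
```

```bash
python3 - <<'E'
from h import *
s=st();print(s["position"],s["ft_force"],s["clock"])
W=snap("wrist","w20");P=cloud(W);S=snap("side","s20")
x=red(W,(150,40,240,120));print("mark",x,cyl(W,x[:2],.064))
D=(P-PV);sx,sy,z=D@EX,D@EY,P[...,2]
k=(sx>-.03)&(sx<.01)&(np.abs(sy)<.04)&(z>.195)&(z<.245)
q=P[k]
for _ in range(6):
    c=q.mean(0);u,s_,vt=np.linalg.svd(q-c,full_matrices=False);n=vt[2];r=(q-c)@n;q=q[np.abs(r)<2*r.std()+1e-4]
n*=np.sign(n[2]);print("head",np.arctan2(n[2],n@EX),r.std(),len(q))
# tile
E=P-NC;tx,ty=E@EX,E@EY
k=(np.abs(tx)<.03)&(np.abs(ty)<.018)&~((tx>.018)&(ty>.006));q=np.c_[tx[k],ty[k],z[k]]
co=np.linalg.lstsq(np.c_[q[:,:2],np.ones(len(q))],q[:,2],rcond=None)[0];print("tile slopes, top z",co,len(q))
for a in(-.03,-.02,0,.02,.03): 
    j=k&(np.abs(tx-a)<.005);print(a,np.median(z[j]))
g=cv2.cvtColor(W["p"],cv2.COLOR_BGR2GRAY)
m=((g>100)&(W["p"][...,0]>80)&(np.abs(tx)<.05)&(np.abs(ty)<.035)).astype(np.uint8);m=cv2.morphologyEx(m,cv2.MORPH_CLOSE,np.ones((9,9)))
ys,xs=np.nonzero(m);r=cv2.minAreaRect((plane(W,np.c_[xs,ys],.04)[:,:2]).astype(np.float32));print("tile rect",r)
f=((np.abs(z-.038)<.005)&(W["p"].max(2)<75)&(np.abs(tx)<.075)&(np.abs(ty)<.08)).astype(np.uint8);f=cv2.morphologyEx(f,cv2.MORPH_OPEN,np.ones((3,3)));ys,xs=np.nonzero(f);print("foam",cv2.minAreaRect(plane(W,np.c_[xs,ys],.038)[:,:2].astype(np.float32)))
ys,xs=np.nonzero((np.abs(tx)<.07)&(np.abs(ty)<.08));b=W["p"][ys.min():ys.max(),xs.min():xs.max()];print(b.shape)
cv2.imwrite("pics/w20c.png",cv2.resize(b,None,fx=5,fy=5,interpolation=cv2.INTER_CUBIC))
E
```

```text
[0.4807 0.1205 0.3617] [-0.8835  0.1574 -0.003 ] 18.9333
mark (np.float64(183.0957786873002), np.float64(63.93627699937263), 183) (np.float64(0.35005144863604587), np.float64(0.08002557466631069), np.float64(0.060118724478697705))
head 0.3563383421748471 0.0002045209803868059 1236
tile slopes, top z [8.2986 0.8516 0.2131] 10399
-0.03 0.04041212598927377
-0.02 0.04046122441396016
0 0.041960740160460946
0.02 0.41289973463199015
0.03 0.4364473526412322
tile rect ((0.3223190903663635, 0.13860704004764557), (0.04917144402861595, 0.37107446789741516), 84.10342407226562)
foam ((0.4706916809082031, 0.12346822023391724), (0.13111333549022675, 0.114041268825531), 83.3278579711914)
(295, 545, 3)
```

View pics/w20c.png

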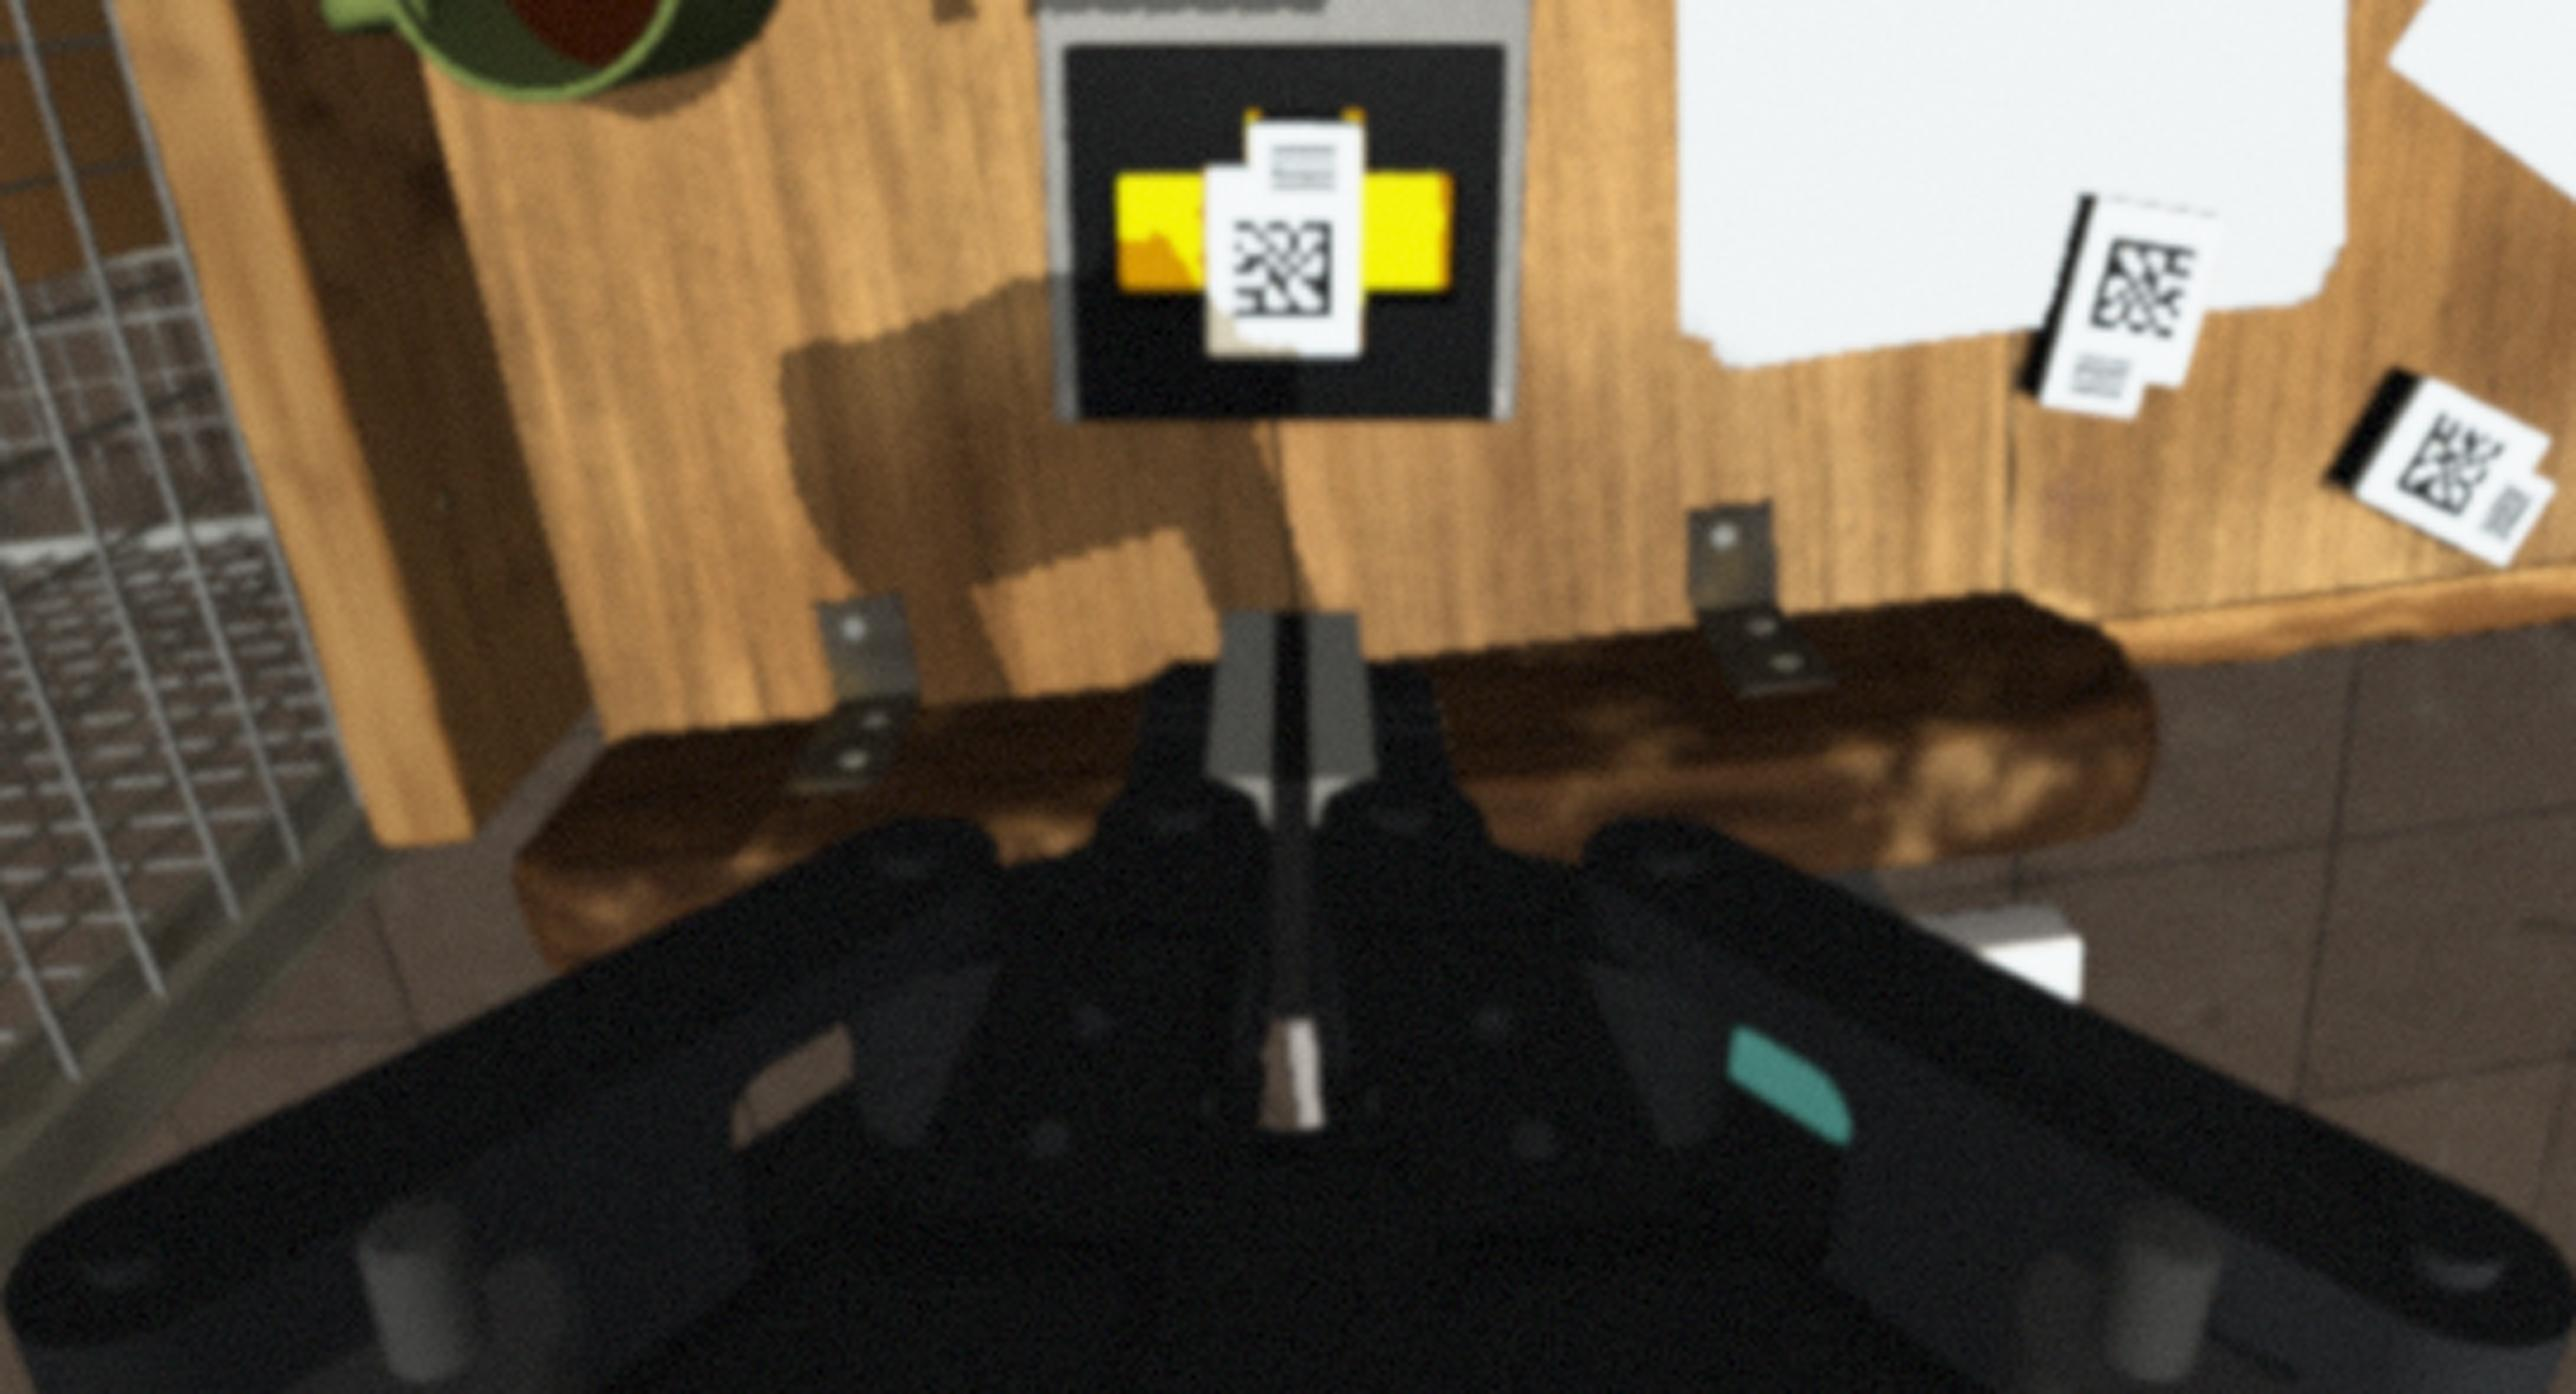

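View pics/s20.png

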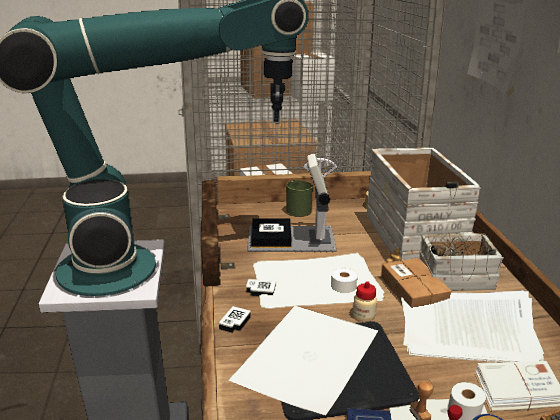

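The head has stayed put (0.356 rad against 0.350 for the mark). That crop came out larger than intended, and the tile fit picked up gripper pixels, so I'll redo the tile check on the stored picture.

```bash
python3 - <<'E'
from h import *
W=load("w20");P=cloud(W);z=P[...,2].copy();z[180:]=9
NC=np.array([.4707,.1231,.0305]);E=P-NC;tx,ty=E@EX,E@EY
k=(np.abs(tx)<.031)&(np.abs(ty)<.019)&~((tx>.018)&(ty>.006))&(z<.06)
q=np.c_[tx[k],ty[k],z[k]];co=np.linalg.lstsq(np.c_[q[:,:2],np.ones(len(q))],q[:,2],rcond=None)[0];print("slopes,z",co,len(q))
for a in(-.028,-.014,0,.014,.028): j=k&(np.abs(tx-a)<.004);print(a,np.median(z[j]))
k2=(np.abs(tx)<.055)&(ty>.056)&(ty<.062)&(z<.06);print("foam z",np.median(z[k2]))
g=W["p"].min(2)
m=((g>90)&(np.abs(tx)<.045)&(np.abs(ty)<.032)&(z<.06)).astype(np.uint8);m=cv2.morphologyEx(m,cv2.MORPH_CLOSE,np.ones((9,9)));m=cv2.morphologyEx(m,cv2.MORPH_OPEN,np.ones((5,5)))
ys,xs=np.nonzero(m);r=cv2.minAreaRect(plane(W,np.c_[xs,ys],.04)[:,:2].astype(np.float32));print("tile",r)
E
```

```text
slopes,z [ 0.0144 -0.0031  0.0404] 640
-0.028 nan
-0.014 nan
0 0.040141382350292965
0.014 0.040625773114040975
0.028 0.04067977437515641
foam z 0.03829577611755483
tile ((0.4854029715061188, 0.12141287326812744), (0.049034297466278076, 0.04287950322031975), 83.34014892578125)
  return _methods._mean(a, axis=axis, dtype=dtype,
  ret = ret.dtype.type(ret / rcount)
```

```bash
python3 - <<'E'
from h import *
W=load("w20");P=cloud(W);z=P[...,2].copy();z[225:]=9
NC=np.array([.4707,.1231,.0305]);E=P-NC;tx,ty=E@EX,E@EY
k=(np.abs(tx)<.031)&(np.abs(ty)<.019)&~((tx>.018)&(ty>.006))&(z<.06)
q=np.c_[tx[k],ty[k],z[k]];co=np.linalg.lstsq(np.c_[q[:,:2],np.ones(len(q))],q[:,2],rcond=None)[0];print("slopes,z",co,len(q))
for a in(-.028,-.014,0,.014,.028): j=k&(np.abs(tx-a)<.004);print(a,np.median(z[j]))
for a in(-.045,.045):
  for b in (-.055,.055): j=(np.abs(tx-a)<.006)&(np.abs(ty-b)<.006)&(z<.06);print("foam",a,b,np.median(z[j]))
g=W["p"].min(2)
m=((g>90)&(np.abs(tx)<.045)&(np.abs(ty)<.032)&(z<.06)).astype(np.uint8);m=cv2.morphologyEx(m,cv2.MORPH_CLOSE,np.ones((9,9)));m=cv2.morphologyEx(m,cv2.MORPH_OPEN,np.ones((5,5)))
ys,xs=np.nonzero(m);r=cv2.minAreaRect(plane(W,np.c_[xs,ys],.04)[:,:2].astype(np.float32));print("tile",r)
E
```

```text
slopes,z [ 0.0081 -0.006   0.0405] 1064
-0.028 0.04039610068078864
-0.014 0.04046628902418012
0 0.040141382350292965
0.014 0.040625773114040975
0.028 0.04067977437515641
foam -0.045 -0.055 0.03771976146581579
foam -0.045 0.055 0.03802913186362755
foam 0.045 -0.055 0.037930221769318484
foam 0.045 0.055 0.03791308587827255
tile ((0.47057849168777466, 0.12305313348770142), (0.049214430153369904, 0.07270883768796921), 83.34014892578125)
```

The tile is level, its top is at 0.040 m and it is centred to within 1 mm. Handing in.

```bash
python3 - <<'E'
from bench import close_job
print(close_job())
E
```

```text
the job is handed in; nothing more can be done
None
```

I pressed the farthest tile home in its pocket, code side up and key-matched. I tilted the head forward with one push to about 0.48 rad; after release it settled on the set-mark without needing a correction. I handed in at about 19 s; no verdict is reported.

**Last checks (about 2 s after release):**

| Item | Measured | Compared with |
|---|---|---|
| Tile top height | 0.040–0.041 m | 0.040 m when home |
| Tile level | slope ≤ 0.01 | limit 0.07 rad |
| Tile centre | within 1 mm of foam centre | limit 4 mm |
| Head angle (back-face plane fit) | 0.356 rad | mark 0.350 rad (wrist view) |

- **Pointer:** 0.357 rad just after release. The side camera had put the mark at 0.36–0.37 rad before the push. All readings agree within 0.02 rad, against the 0.06 limit.
- **Robot and bystanders:** the robot was clear of everything. The set-mark, mug, label roll and glue jar look unmoved in the last pictures; I did not re-measure the last three.

**What disagreed or went wrong:**
- **Fingertips:** they stood only about 5–10 mm ahead of the TCP, not the stated 25 mm. Two grasps shut above the tile and a third caught it too shallowly before the good one, without disturbing it.
- **Pressing force:** the wrist read 67 N up and 41 N sideways at the last pressing row. That is well over the suggested 5–20 N but under the 120 N limit.
- **Last tile checks:** gripper pixels spoiled the first fit and a row cut-off the second; I redid both on the stored picture. One picture I viewed was over the 800 x 600 limit.

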